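# Open the spice carrier and load it

### The arm

A 6-joint arm with a two-finger parallel gripper is mounted at the origin on a cart in front of the work surface, level with it; the furniture and walls round the work are solid. World frame = base frame: x ahead of the robot, y to its left, z up, the work surface at z = 0. Lengths are in m, angles in rad, forces in N, time in s.
With the tool pointing down it reaches from about 0.4 to 0.825 m from the base axis. Payload 7 kg.
Tool frame: the origin (TCP) lies at the very end of the fingers, on their centre line; the grasp point (between the pads) lies 19 mm behind it (arm.grip_point_offset is the distance from the TCP to the grasp point, in m); z points along the fingers, y is the line along which they close (so a half turn about z gives the same grasp; the last joint's range is limited). The gripper opens to 88 mm and grips with 3 to 60 N. Pads are 19 mm wide; open, the fingers measure 130 mm over their backs; the gripper's body (78 mm by 193 mm) begins 47 mm behind the grasp point.
Start: joints at [-0.859, 0.359, 0.012, 0, -1.224, -0.288], TCP at [0.278, -0.615, 0.227] pointing down, gripper open.
Joint ranges: [-3.07, 3.07], [-1.43, 2.12], [-1.02, 1.25], [-3.03, 1.67], [-3.05, -0], [-3.03, 3.03]. Speed limits (rad/s): [2.39, 2.39, 3.01, 3.14, 3.14, 3.14].

### API

Orientations are given as [roll, pitch, yaw] about the fixed x, y, z axes, in that order (R = Rz(yaw) Ry(pitch) Rx(roll)).
In Python, from station import arm, cams gives the robot as it stands.
- The arm moves only by the shell command python3 -m handwheel 'ROWS' [FORCE]. ROWS is JSON, a list that holds one entry, the list of rows, each a list of 7 numbers: the shift along the tool's x, y, z normalised to -1 to 1, where 1 is 0.08 m, then the turn, a rotation vector about the tool's x, y, z normalised to -1 to 1, where 1 is 0.5 rad, then the closure in counts, from 0 (fully open) to 255 (shut). In form: [[[x, y, z, wx, wy, wz, hand], ...]]. A call has 1 to 5 rows; each row is the pose to reach, as a shift and turn from the pose commanded when the call began, along the tool's axes at that moment; what a row does not reach only later rows make up. A row lasts 1/8 s, in which the tool goes at most 62.5 mm and 10.7 degrees, less where a joint would pass 70% of its speed; a pose out of reach is approached as far as the arm can. A call with a number of a shift or a turn outside -1 to 1 is refused whole. A call with a gripper value outside its range is refused whole. The fingers move at their own pace and stop on an object; FORCE is the grip in N (left out, the last holds). Time passes only in rows, so rows that repeat a pose let the fingers close. It gives the time, the measured TCP pose, the force, the opening and the grip force at its end, in the units of the state.
- arm.get_state(): the state, without advancing time (a new reading comes with each control period).
- cams.grab_frame(name): name is "scene" or "top"; returns the picture (480x640x3 uint8, blue, green, red); there is no depth.
- cams.camera_info(name): a dict with "camera_matrix" (3x3 intrinsics, pixels), "R" (3x3) and "t" (3): a world point X has camera coordinates R X + t. Camera axes: x right, y down, z forward; pixel columns grow to the right and rows downward; lengths in m; the calibration is good to about 2 mm. A picture is of the moment at which its call begins. camera_info takes no time and is no camera call.
- arm.job_done(): hands the job in; it is judged then, once.
The state is a dict: "t": time; "q": joint angles; "qd": joint speeds; "joint_efforts": joint torques, N m; "eef_pos": TCP position; "ee_rot": TCP orientation; "force": force on the tool from outside, world axes, zero at the start; "moment": the same for the moment, N m; "width": finger opening in m; "gripper_force": force on a finger pad.
Only numpy, scipy, OpenCV 4.12 (cv2) and the standard library are available. Lean on these libraries where they do the work, as an engineer would, in place of code of your own. Each camera call takes 0.05 s, during which the arm holds its last target. There are 200 camera calls.

### The job

Turn both turn buttons on the wooden spice carrier fully aside, lift the freed white cover panel out by its pull and lay it flat, centred and lengthwise, on the cork mat. Then drop every spice jar, shaker and mill standing on the worktop in front of the carrier upright, foot down, into a cell of its own, right down to the cell floor. Leave the buttons turned aside and do not disturb the low tin and the little red pot.

Things in the scene. Friction and masses are not known exactly. Their poses are not given: they have to be found in the camera images.
- carrier: the spice carrier, a fixed pale wooden box 84 x 390 x 65 mm (x, y, z of its own frame); origin at the centre of its underside, y along its row of five cells. Above the cells a recess 74 x 302 mm, 9 mm deep, takes the cover panel; the lips along its two long sides (5 mm thick) and the 44 mm long solid decks at both ends reach 65 mm above the origin
- middle_cell (a point): centre of the middle cell's mouth, 56 mm above the carrier's underside, axes as the carrier's. The five cells' centres lie 116 and 58 mm to the -y side, here, and 58 and 116 mm to the +y side. Each cell is 54 x 54 mm inside and 50 mm deep, its floor 6 mm above the worktop
- button_left (a joint): angle of the turn button on the +y end deck of the carrier: 0 when its brass tab lies along the carrier's y axis over the end of the panel and locks it, positive anticlockwise seen from above; it turns either way to about 1.6 rad, with friction, and stays where left; clear of the panel beyond 1.2 either way. Starts within 0.25 of 0
- button_right (a joint): the same for the turn button on the -y end deck
- wing_left (a point): on the pivot axis of the left turn button, half-way up its black upright wing, to be pinched across its thickness: wing 10 mm thick, 38 mm long (along the point's own y axis, which turns with the button), upright from 16 mm below this point to 11 mm above it; the brass tab (16 mm wide, 46 mm from the pivot to its inner end) has its upper face 16 mm below this point. The wing's top is 98 mm above the worktop
- wing_right (a point): the same for the right turn button
- panel_pull (a point): centre of the dark wooden pull on the white cover panel, half-way up. Pull 14 mm thick (x), 70 mm long (y), 30 mm high, from the panel's upper face (15 mm below this point) to 15 mm above it. Panel 71 x 299 x 8 mm (x, y, z), its underside 23 mm below this point; 0.2 kg. It starts seated in the carrier's recess
- panel: the cover panel itself; origin at the centre of its underside, axes as for its pull
- mat_centre (a point): centre of the upper face of the fixed cork mat, 130 x 340 mm (x, y of this point), 4 mm thick, on the worktop
- spice_a_centre (a point): glass spice jar with a red cap, 45 mm across, gripped well by its cap about 16 mm below the top, 106 mm tall; the point is on its axis half-way up, z along its axis. It starts upright on the worktop, or is absent
- spice_a: the same thing, with its origin at the centre of its underside
- spice_b_centre (a point): glass spice jar with a dark cap and green label, 44 mm across, gripped well by its cap about 16 mm below the top, 105 mm tall; the point is on its axis half-way up, z along its axis. It starts upright on the worktop, or is absent
- spice_b: the same thing, with its origin at the centre of its underside
- salt_shaker_centre (a point): glass salt shaker with a grey domed top, 44 mm across, gripped well about 26 mm below the top, 90 mm tall; the point is on its axis half-way up, z along its axis. It starts upright on the worktop, or is absent
- salt_shaker: the same thing, with its origin at the centre of its underside
- mill_dark_centre (a point): dark wooden pepper mill, 44 mm across at the foot, a 33 mm waist 70 mm up and a 40 mm wide head from 86 to 113 mm up, small steel knob on top, 125 mm tall; the point is on its axis half-way up, z along its axis. It starts upright on the worktop, or is absent
- mill_dark: the same thing, with its origin at the centre of its underside
- mill_light_centre (a point): light wooden salt mill of the same shape: 44 mm across at the foot, a 33 mm waist 70 mm up and a 40 mm wide head from 86 to 113 mm up, small steel knob on top, 125 mm tall; the point is on its axis half-way up, z along its axis. It starts upright on the worktop, or is absent
- mill_light: the same thing, with its origin at the centre of its underside
- tin_half: bystander: low food tin, 75 mm across, 58 mm high; origin at the centre of its underside
- red_pot: bystander: small red pot with a black lid, 49 mm across, 42 mm high; origin at the centre of its underside

How it is judged:
By the outcome, as a careful person would: the job done as asked, in the order asked, and still so for the second after the job is handed in, with the robot touching nothing.
Of spice_a, spice_b, salt_shaker, mill_dark, mill_light only 3 to 5 are there at a start; the rules pass over those that are not, and their reading is None.
At some moment in a run one of panel may be knocked a few centimetres aside while the robot is not near it.
It also fails if it takes over 210 s, if anything falls off the work surface, if the arm or the gripper's body presses on something with over 40 N, if the wrist force passes 120 N, or if a joint passes its speed limit or range.

## Working session

There is one attempt and no reset: what is moved stays moved. The work goes in short steps, Python scripts to look and compute and a shell command to move; the robot and the scene stay as the last step left them, time stands still between calls to the robot, and variables do not carry over. Pictures are saved under pics/ and viewed, at most 14 in all, crops included, and the job is handed in when it is done.

```bash
mkdir -p pics; ls; python3 - <<'E'
from station import arm,cams
import cv2
for n in("scene","top"):
    cv2.imwrite(f"pics/{n}0.png",cams.grab_frame(n)); i=cams.camera_info(n); print(n,i)
print(arm.get_state(), arm.grip_point_offset)
E
```

```text
pics
scene {'camera_matrix': array([[442.57716533,   0.        , 322.66567092],
       [  0.        , 442.57716533, 242.49360947],
       [  0.        ,   0.        ,   1.        ]]), 'R': array([[-0.69546665, -0.71841211, -0.01449788],
       [-0.34741173,  0.35384022, -0.86839057],
       [ 0.62899223, -0.59889995, -0.49566886]]), 't': array([0.39822707, 0.24597164, 0.90424573])}
top {'camera_matrix': array([[564.71431445,   0.        , 318.09872341],
       [  0.        , 564.71431445, 248.34268933],
       [  0.        ,   0.        ,   1.        ]]), 'R': array([[-0.40275111, -0.91527757, -0.00764937],
       [-0.8151672 ,  0.36247517, -0.45178998],
       [ 0.41628594, -0.1757234 , -0.89209153]]), 't': array([0.22404007, 0.47261154, 1.37470284])}
{'t': 0.1, 'q': array([-8.58877764e-01,  3.59328407e-01,  1.11636002e-02, -3.22028578e-04,
       -1.22411163e+00, -2.88093223e-01]), 'qd': array([ 0.0014715 , -0.00023143,  0.00320607, -0.00053981,  0.00039695,
       -0.00048038]), 'joint_efforts': array([-4.01343505e-04, -5.84164560e+01,  2.93749666e+01,  7.01539814e+00,
        1.00860855e-02, -4.98177781e-05]), 'eef_pos': array([ 0.27738907, -0.61488928,  0.22571116]), 'ee_rot': array([ 3.14008752e+00, -1.30308158e-04, -2.71787686e+00]), 'force': array([ 0.03694143, -0.21199868, -0.34034938]), 'moment': array([-0.02101796,  0.00373196, -0.01521067]), 'gripper_force': 0.0, 'width': 0.08745110911739466} 0.0188
```

View pics/scene0.png

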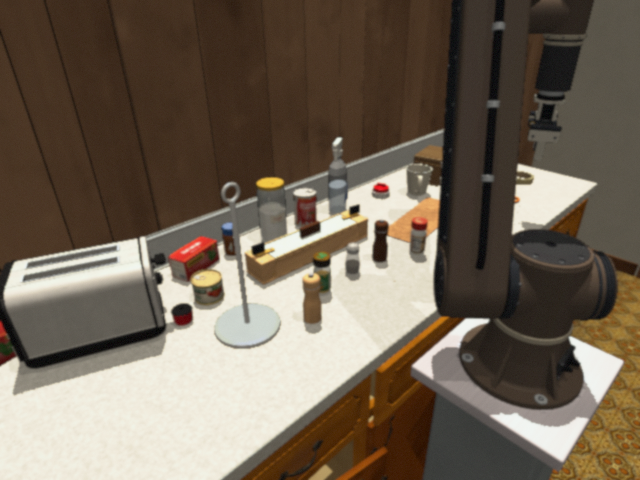

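View pics/top0.png

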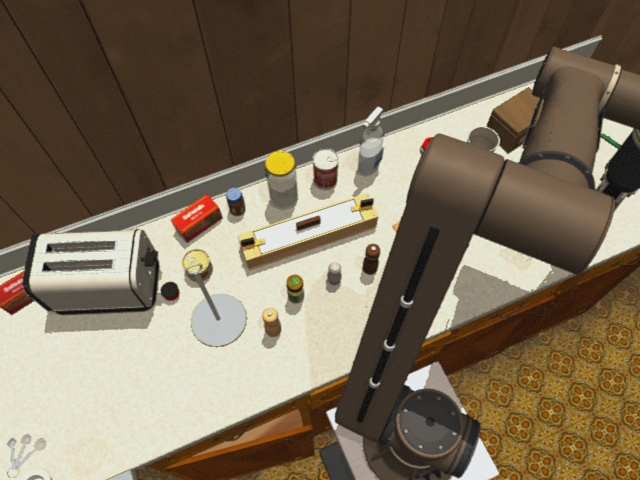

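The scene view shows all five items: light mill (312,298), spice_b (321,272), salt (352,258), dark mill (380,240) and spice_a (418,236). It also shows the carrier from (250,255) to (370,225), and the mat at about (415,220), partly hidden by the arm. A tall paper-roll stand at (248,320) is an obstacle.

```bash
cat > h.py <<'E'
import numpy as np,cv2
from station import arm,cams
def cam(n):
    i=cams.camera_info(n); K,R,t=i["camera_matrix"],i["R"],i["t"]; return K,R,t
def ray(n,p):
    K,R,t=cam(n); d=R.T@np.linalg.solve(K,[p[0],p[1],1]); return -R.T@t,d/np.linalg.norm(d)
def plane(n,p,z):
    o,d=ray(n,p); return o+d*(z-o[2])/d[2]
def tri(ps,pt):
    (o1,d1),(o2,d2)=ray("scene",ps),ray("top",pt)
    A=np.c_[d1,-d2]; s=np.linalg.lstsq(A,o2-o1,rcond=None)[0]
    a,b=o1+s[0]*d1,o2+s[1]*d2; return (a+b)/2,np.linalg.norm(a-b)
def proj(n,X):
    K,R,t=cam(n); c=K@(R@np.asarray(X)+t); return c[:2]/c[2]
def blobs(img,lo,hi,roi,mn=4):
    x0,y0,x1,y1=roi; m=cv2.inRange(cv2.cvtColor(img,cv2.COLOR_BGR2HSV)[y0:y1,x0:x1],lo,hi)
    k,l,s,c=cv2.connectedComponentsWithStats(m)
    return [(np.round(c[i]+[x0,y0],1).tolist(),(s[i][:4]+[x0,y0,0,0]).tolist(),int(s[i][4])) for i in range(1,k) if s[i][4]>=mn]
E
python3 - <<'E'
from h import *
s=cv2.imread("pics/scene0.png");t=cv2.imread("pics/top0.png")
cv2.imwrite("pics/s1.png",cv2.resize(s[190:330,235:435],(800,560),interpolation=cv2.INTER_CUBIC))
cv2.imwrite("pics/t1.png",cv2.resize(t[190:340,230:430],(800,600),interpolation=cv2.INTER_CUBIC))
E
```

```text
(no output)
```

View pics/s1.png

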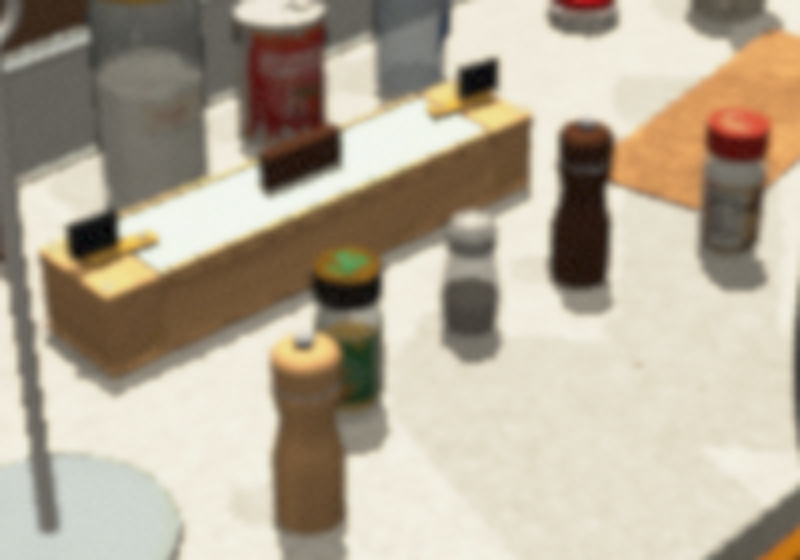

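View pics/t1.png

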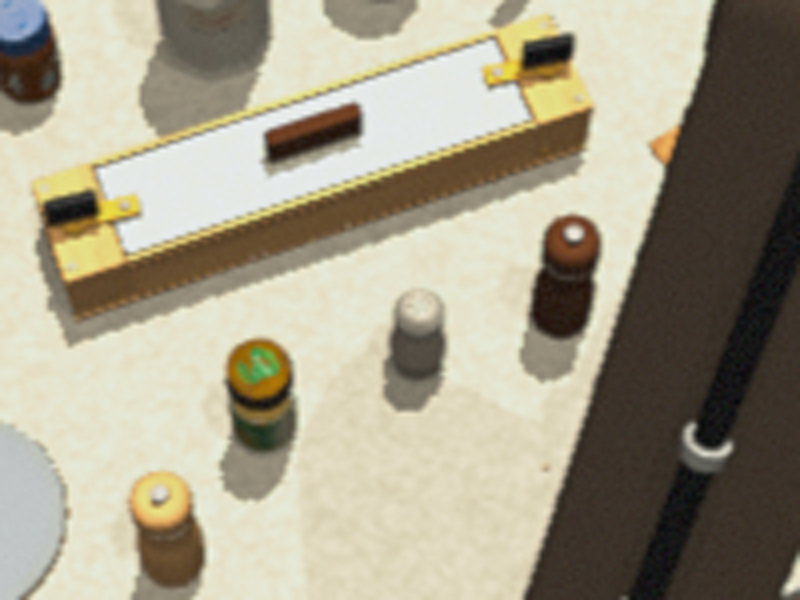

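The crops (4x) show the wings at scene (92,234)/(478,77) and top (70,206)/(548,50), and the pull at top (313,132). The item tops are also readable.

```bash
python3 - <<'E'
from h import *
np.set_printoptions(precision=4,suppress=True)
S=lambda u,v:(235+u/4,190+v/4); T=lambda u,v:(230+u/4,190+v/4)
img=cv2.imread("pics/top0.png"); hsv=cv2.cvtColor(img,cv2.COLOR_BGR2HSV)
c={k:plane("top",T(*p),.065) for k,p in dict(fl=(36,183),nl=(75,287),fr=(550,17),nr=(592,106)).items()}
for k in c: print(k,c[k])
C=sum(c.values())/4; print("carrier centre",C,"len",np.linalg.norm(c['fl']-c['fr']),np.linalg.norm(c['nl']-c['nr']),"wid",np.linalg.norm(c['fl']-c['nl']),np.linalg.norm(c['fr']-c['nr']))
d=(c['fl']-c['fr']+c['nl']-c['nr']); print("yaw y-axis",np.arctan2(-d[0],d[1]))
# panel white
x0,y0,x1,y1=250,195,370,260
m=cv2.inRange(hsv[y0:y1,x0:x1],(0,0,215),(180,22,255)); k,l,s,cc=cv2.connectedComponentsWithStats(m); i=1+np.argmax(s[1:,4]);print(s[i])
h=cv2.findContours((l==i).astype('u1'),0,1)[0][0].reshape(-1,2)+[x0,y0]
W=np.array([plane("top",p,.064)[:2] for p in h]); r=cv2.minAreaRect((W*1000).astype('f4'));print("panel",r)
for n,(ps,pt,z) in dict(ml=(S(304,342),T(160,493),.125),sb=(S(348,263),T(260,362),.105),salt=(S(470,222),T(419,302),.085),md=(S(585,126),T(574,232),.125),wl=(S(92,234),T(70,206),.085),wr=(S(478,77),T(548,50),.085),pull=(S(301,159),T(313,132),.08)).items():
    X,e=tri(ps,pt); print(n,X,"gap",round(e,4),"plane S",plane("scene",ps,z)[:2],"T",plane("top",pt,z)[:2])
print("sa",plane("scene",S(738,120),.106),"tips L",plane("top",T(138,207),.071),"R",plane("top",T(488,75),.071))
print("pole base",plane("scene",S(48,528),.01))
s=cv2.imread("pics/scene0.png")
m=blobs(s,(5,90,120),(20,255,255),(380,190,450,250),40);print(m)
print("mat corners S near-left",plane("scene",S(612,180),.004),"near",plane("scene",S(698,207),.004),"far",plane("scene",S(782,32),.004))
E
```

```text
fl [0.6703 0.1884 0.065 ]
nl [0.5846 0.1918 0.065 ]
fr [ 0.6473 -0.1955  0.065 ]
nr [ 0.569  -0.1901  0.065 ]
carrier centre [ 0.6178 -0.0013  0.065 ] len 0.38457786749023776 0.382179017625604 wid 0.0857698950715696 0.0784312695507756
yaw y-axis -0.05035962382106099
[   5    5  107   53 1857]
panel ((622.7503662109375, 0.755645751953125), (295.0696105957031, 67.9206314086914), 86.77985382080078)
ml [0.4043 0.1966 0.1172] gap 0.0001 plane S [0.3957 0.2043] T [0.4013 0.197 ]
sb [0.4672 0.1031 0.1011] gap 0.0012 plane S [0.4619 0.1073] T [0.466  0.1039]
salt [ 0.4728 -0.0134  0.0798] gap 0.0022 plane S [ 0.4657 -0.007 ] T [ 0.4717 -0.0117]
md [ 0.4637 -0.1197  0.1152] gap 0.0004 plane S [ 0.4516 -0.1044] T [ 0.4597 -0.1167]
wl [0.6343 0.1744 0.0825] gap 0.0004 plane S [0.6305 0.1767] T [0.6331 0.1747]
wr [ 0.613  -0.176   0.0835] gap 0.0005 plane S [ 0.6106 -0.1737] T [ 0.6125 -0.1754]
pull [ 0.6235 -0.0009  0.0754] gap 0.0011 plane S [0.6164 0.0047] T [0.6216 0.0004]
sa [ 0.4043 -0.2154  0.106 ] tips L [0.621  0.1313 0.071 ] R [ 0.6185 -0.1324  0.071 ]
pole base [0.488  0.3228 0.01  ]
[([416.4, 219.5], [387, 197, 53, 45], 1221)]
mat corners S near-left [ 0.5247 -0.2359  0.004 ] near [ 0.452  -0.2479  0.004 ] far [ 0.5902 -0.5635  0.004 ]
```

```bash
cat > plan.py <<'E'
# usage: plan.py x y z yaw [x y z yaw ...]  -> shifts/turns per call (tool axes, normalised), tool down
import sys,numpy as np
from station import arm
from scipy.spatial.transform import Rotation as Ro
s=arm.get_state(); p=np.array(s["eef_pos"]); R=Ro.from_euler("xyz",s["ee_rot"])
v=list(map(float,sys.argv[1:]))
for k in range(0,len(v),4):
    P=np.array(v[k:k+3]); G=Ro.from_euler("xyz",[np.pi,0,v[k+3]]); n=0
    while n<14:
        dp=R.inv().apply(P-p)/.08; dr=(R.inv()*G).as_rotvec()/.5
        if n and np.abs(dp).max()<.02 and np.abs(dr).max()<.02: break
        f=1/max(1,np.abs(dp).max()); g=1/max(1,np.abs(dr).max())
        a,b=np.round(dp*f,3),np.round(dr*g,3); rows=int(max(np.ceil(np.linalg.norm(a)*.08/.0625),np.ceil(np.linalg.norm(b)*.5/.186)))
        print([*map(float,a),*map(float,b)],"rows",rows); p=p+R.apply(a*.08); R=R*Ro.from_rotvec(b*.5); n+=1
    print("-- at",np.round(p,3))
E
python3 plan.py 0.613 -0.176 0.2 -1.697 0.613 -.176 .077 -1.697; python3 - <<'E'
from h import *
np.set_printoptions(precision=3,suppress=True)
for n,a,b in [("yellowlid",(271,182),(281,158)),("redcan",(305,192),(326,157)),("bottle",(338,145),(375,115)),("blue",(229,226),(235,192)),("poletop",(232,185),(195,263))]:
    print(n,*tri(a,b))
E
```

```text
[-1.0, 0.539, 0.054, 0.001, 0.001, -1.0] rows 3
[-1.0, -0.006, 0.046, 0.002, 0.001, -1.0] rows 3
[-1.0, -0.554, 0.053, 0.0, -0.0, -0.042] rows 2
[-1.0, -0.581, 0.054, 0.0, -0.0, 0.0] rows 2
[-1.0, -0.582, 0.053, 0.0, -0.0, 0.0] rows 2
[-1.0, -0.581, 0.054, 0.0, -0.0, 0.0] rows 2
[-0.135, -0.079, 0.007, 0.0, -0.0, 0.0] rows 1
-- at [ 0.613 -0.176  0.2  ]
[-0.001, -0.0, 1.0, 0.0, -0.0, 0.0] rows 2
[0.0, -0.0, 0.537, 0.0, -0.0, 0.0] rows 1
-- at [ 0.613 -0.176  0.077]
yellowlid [0.785 0.006 0.178] 0.004728436452674512
redcan [ 0.788 -0.129  0.103] 0.0032095102301971635
bottle [ 0.779 -0.271  0.228] 0.003565086622736895
blue [0.801 0.152 0.079] 0.002511161094065254
poletop [0.491 0.316 0.343] 0.00023685100612367066
```

```bash
m="python3 -m handwheel"
python3 -m handwheel '[[[-1,0.54,0.05,0,0,-1,0],[-1,0.54,0.05,0,0,-1,0],[-1,0.54,0.05,0,0,-1,0]]]'
python3 -m handwheel '[[[-1,0,0.05,0,0,-1,0],[-1,0,0.05,0,0,-1,0],[-1,0,0.05,0,0,-1,0]]]'
python3 -m handwheel '[[[-1,-0.55,0.05,0,0,-0.04,0],[-1,-0.55,0.05,0,0,-0.04,0]]]'
python3 -m handwheel '[[[-1,-0.58,0.05,0,0,0,0],[-1,-0.58,0.05,0,0,0,0]]]'
python3 -m handwheel '[[[-1,-0.58,0.05,0,0,0,0],[-1,-0.58,0.05,0,0,0,0]]]'
python3 -m handwheel '[[[-1,-0.58,0.05,0,0,0,0],[-1,-0.58,0.05,0,0,0,0],[-1,-0.58,0.05,0,0,0,0]]]'
python3 plan.py 0.613 -0.176 0.13 -1.697
python3 - <<'E'
from h import *
cv2.imwrite("pics/s2.png",cams.grab_frame("scene"))
t=cams.grab_frame("top");cv2.imwrite("pics/t2.png",t)
E
```

```text
t: 0.48
eef_pos: [0.3339, -0.5412, 0.2224]
ee_rot: [3.141, 0.0, -2.21]
force: [0.2, -0.7, 0.1]
width: 0.0874
gripper_force: 0.0
t: 0.85
eef_pos: [0.3818, -0.4777, 0.2183]
ee_rot: [3.141, 0.001, -1.711]
force: [-0.6, -0.1, -0.1]
width: 0.0877
gripper_force: 0.0
t: 1.1
eef_pos: [0.4369, -0.4047, 0.2141]
ee_rot: [3.141, 0.001, -1.697]
force: [0.5, -0.3, -0.1]
width: 0.0879
gripper_force: 0.0
t: 1.35
eef_pos: [0.4934, -0.3308, 0.2101]
ee_rot: [3.141, 0.0, -1.696]
force: [-0.3, -0.5, 0.2]
width: 0.0877
gripper_force: 0.0
t: 1.6
eef_pos: [0.5496, -0.2573, 0.206]
ee_rot: [3.141, 0.0, -1.696]
force: [0.4, -1.1, 0.1]
width: 0.0879
gripper_force: 0.0
t: 1.98
eef_pos: [0.6055, -0.1841, 0.2016]
ee_rot: [3.14, 0.0, -1.695]
force: [-0.0, -0.8, -0.1]
width: 0.0879
gripper_force: 0.0
[-0.112, -0.082, 0.894, 0.003, 0.0, 0.004] rows 2
-- at [ 0.613 -0.176  0.13 ]
```

View pics/t2.png

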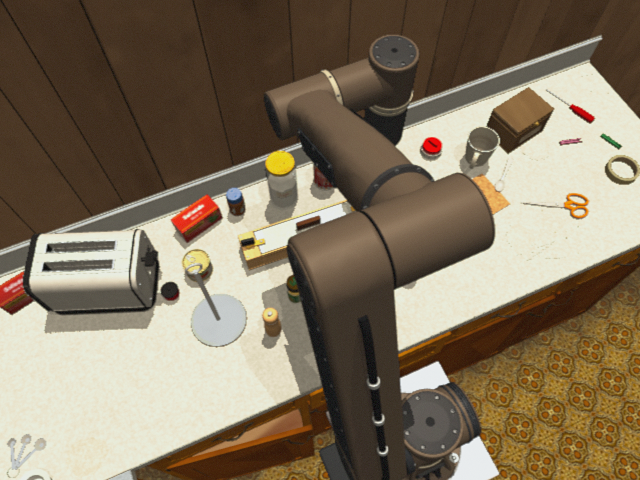

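```bash
python3 -m handwheel '[[[-0.11,-0.08,0.9,0,0,0,0],[-0.11,-0.08,0.9,0,0,0,0],[-0.11,-0.08,0.9,0,0,0,0]]]'
python3 -m handwheel '[[[0,0,0.66,0,0,0,0],[0,0,0.66,0,0,0,0],[0,0,0.66,0,0,0,0]]]'
python3 -m handwheel '[[[0,0,0,0,0,0,255],[0,0,0,0,0,0,255],[0,0,0,0,0,0,255],[0,0,0,0,0,0,255],[0,0,0,0,0,0,255]]]' 20
python3 -m handwheel '[[[0,0,0,0,0,0,255],[0,0,0,0,0,0,255],[0,0,0,0,0,0,255]]]'
python3 - <<'E'
from h import *
cv2.imwrite("pics/s3.png",cv2.resize(cams.grab_frame("scene")[150:300,230:430],(800,600)))
E
```

```text
t: 2.45
eef_pos: [0.6117, -0.179, 0.1308]
ee_rot: [3.14, -0.001, -1.698]
force: [0.1, -0.3, 0.7]
width: 0.0875
gripper_force: 0.0
t: 2.82
eef_pos: [0.6135, -0.1787, 0.0805]
ee_rot: [-3.139, -0.001, -1.697]
force: [-0.4, -0.4, 0.1]
width: 0.0873
gripper_force: 0.0
t: 3.45
eef_pos: [0.6121, -0.1781, 0.0777]
ee_rot: [3.141, -0.0, -1.698]
force: [-0.4, 0.1, -0.9]
width: 0.0433
gripper_force: 0.0
t: 3.82
eef_pos: [0.612, -0.1781, 0.0777]
ee_rot: [3.141, -0.0, -1.698]
force: [-3.2, 0.3, 1.2]
width: 0.0136
gripper_force: 2.2
```

View pics/s3.png

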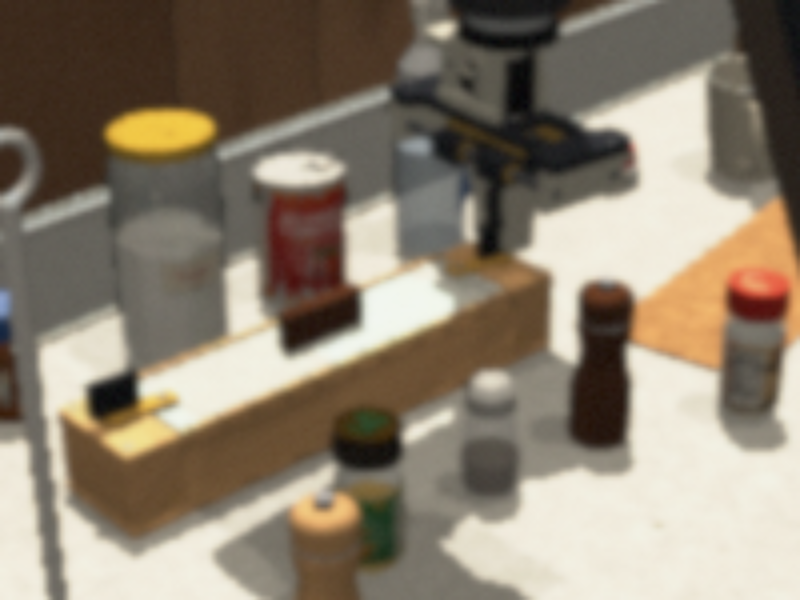

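The gripper (crop ~(490,200)) is around the right wing and the fingers are still closing. I'll finish the pinch and turn.

```bash
python3 -m handwheel '[[[0,0,0,0,0,0,255],[0,0,0,0,0,0,255],[0,0,0,0,0,0,255]]]'
python3 -m handwheel '[[[0,0,0,0,0,0.33,255],[0,0,0,0,0,0.66,255],[0,0,0,0,0,1,255],[0,0,0,0,0,1,255]]]'
python3 -m handwheel '[[[0,0,0,0,0,0.33,255],[0,0,0,0,0,0.66,255],[0,0,0,0,0,1,255],[0,0,0,0,0,1,255]]]'
```

```text
t: 4.25
eef_pos: [0.6109, -0.1782, 0.0776]
ee_rot: [3.139, -0.0, -1.698]
force: [-6.4, 0.2, 3.3]
width: 0.0098
gripper_force: 20.0
t: 4.75
eef_pos: [0.6082, -0.1772, 0.0776]
ee_rot: [3.135, -0.003, -2.201]
force: [-14.0, 8.1, 11.7]
width: 0.0098
gripper_force: 20.0
t: 5.25
eef_pos: [0.6064, -0.1751, 0.0775]
ee_rot: [3.134, -0.007, -2.701]
force: [-21.3, 18.2, 20.7]
width: 0.0098
gripper_force: 20.0
```

```bash
python3 -m handwheel '[[[0.06,0.08,0,0,0,0,255],[0.06,0.08,0,0,0,0.33,255],[0.06,0.08,0,0,0,0.66,255],[0.06,0.08,0,0,0,0.9,255],[0.06,0.08,0,0,0,0.9,255]]]'
python3 -m handwheel '[[[0,0,0,0,0,0,120],[0,0,0,0,0,0,120],[0,0,0,0,0,0,120],[0,0,0,0,0,0,120]]]'
python3 -m handwheel '[[[0,0,-0.9,0,0,0,0],[0,0,-0.9,0,0,0,0],[0,0,-0.9,0,0,0,0]]]'
python3 plan.py 0.625 0.175 0.16 -1.83
```

```text
t: 5.88
eef_pos: [0.6056, -0.1723, 0.0777]
ee_rot: [3.139, 0.001, 3.134]
force: [-1.8, 10.1, 3.0]
width: 0.01
gripper_force: 20.0
t: 6.38
eef_pos: [0.6051, -0.1746, 0.0777]
ee_rot: [-3.141, 0.0, 3.135]
force: [-0.4, -0.5, -0.6]
width: 0.0431
gripper_force: 0.0
t: 6.75
eef_pos: [0.6056, -0.1744, 0.1509]
ee_rot: [3.141, 0.003, 3.135]
force: [-0.8, 0.0, -0.6]
width: 0.0709
gripper_force: 0.0
[-0.049, 1.0, -0.026, -0.001, 0.002, -1.0] rows 3
[-0.612, 1.0, -0.03, -0.001, 0.002, -1.0] rows 3
[-1.0, 0.575, -0.03, -0.001, 0.001, -0.636] rows 2
[-1.0, 0.207, -0.027, 0.0, -0.0, -0.0] rows 2
[-0.026, 0.005, -0.0, 0.0, -0.0, -0.0] rows 1
-- at [0.625 0.175 0.16 ]
```

```bash
python3 -m handwheel '[[[-0.05,1,-0.03,0,0,-1,0],[-0.05,1,-0.03,0,0,-1,0],[-0.05,1,-0.03,0,0,-1,0]]]'
python3 -m handwheel '[[[-0.61,1,-0.03,0,0,-1,0],[-0.61,1,-0.03,0,0,-1,0],[-0.61,1,-0.03,0,0,-1,0]]]'
python3 -m handwheel '[[[-1,0.57,-0.03,0,0,-0.63,0],[-1,0.57,-0.03,0,0,-0.63,0],[-1,0.57,-0.03,0,0,-0.63,0]]]'
python3 -m handwheel '[[[-1,0.2,-0.03,0,0,0,0],[-1,0.2,-0.03,0,0,0,0],[-1,0.2,-0.03,0,0,0,0],[-1,0.2,-0.03,0,0,0,0]]]'
python3 plan.py 0.627 0.176 0.12 -1.83 0.627 0.176 0.077 -1.83
python3 - <<'E'
from h import *
s=cams.grab_frame("scene"); cv2.imwrite("pics/s4f.png",s)
t=cams.grab_frame("top");cv2.imwrite("pics/t4f.png",t)
cv2.imwrite("pics/s4.png",cv2.resize(s[170:320,230:430],(800,600),interpolation=cv2.INTER_CUBIC))
E
```

```text
t: 7.12
eef_pos: [0.6089, -0.0929, 0.1506]
ee_rot: [3.141, -0.002, -2.641]
force: [0.8, 0.5, -0.3]
width: 0.0877
gripper_force: 0.0
t: 7.5
eef_pos: [0.614, 0.0012, 0.1529]
ee_rot: [3.14, -0.001, -2.14]
force: [0.2, -0.4, -0.8]
width: 0.088
gripper_force: 0.0
t: 7.88
eef_pos: [0.6194, 0.0928, 0.1552]
ee_rot: [3.14, -0.001, -1.829]
force: [-0.3, 0.3, 0.4]
width: 0.0877
gripper_force: 0.0
t: 8.38
eef_pos: [0.6248, 0.1713, 0.1586]
ee_rot: [3.141, -0.001, -1.834]
force: [0.3, 0.2, 0.7]
width: 0.0875
gripper_force: 0.0
[-0.064, -0.012, 0.483, 0.002, -0.002, -0.008] rows 1
-- at [0.627 0.176 0.12 ]
[-0.0, 0.0, 0.538, 0.0, 0.0, 0.0] rows 1
-- at [0.627 0.176 0.077]
```

View pics/s4.png

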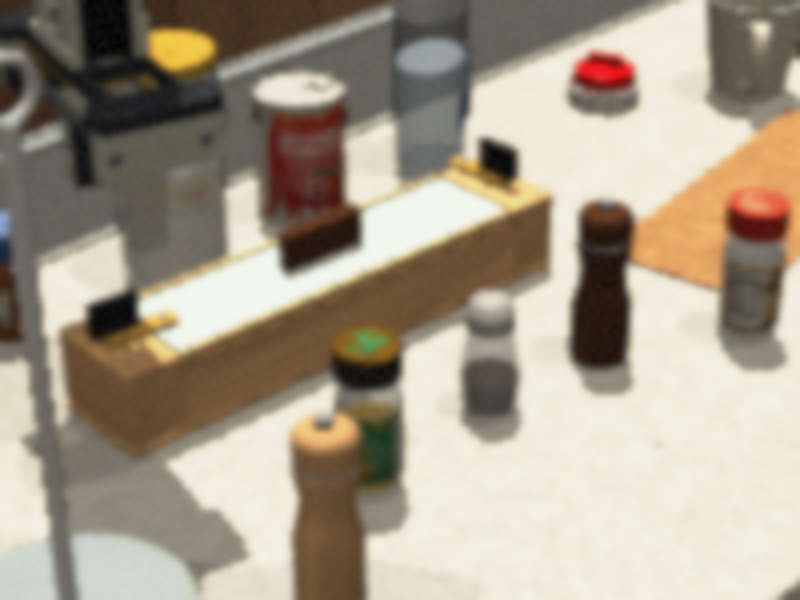

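The right tab is now across the deck (crop ~(485,165)), clear of the panel. Next is the left one.

```bash
python3 -m handwheel '[[[-0.06,-0.01,0.48,0,0,0,0],[-0.06,-0.01,0.48,0,0,0,0],[-0.06,-0.01,1,0,0,0,0],[-0.06,-0.01,1,0,0,0,0]]]'
python3 -m handwheel '[[[0,0,0.02,0,0,0,255],[0,0,0.02,0,0,0,255],[0,0,0.02,0,0,0,255],[0,0,0.02,0,0,0,255],[0,0,0.02,0,0,0,255]]]' 20
python3 -m handwheel '[[[0,0,0,0,0,0,255],[0,0,0,0,0,0,255],[0,0,0,0,0,0,255],[0,0,0,0,0,0,255],[0,0,0,0,0,0,255]]]'
python3 -m handwheel '[[[0,0,0,0,0,0.33,255],[0,0,0,0,0,0.66,255],[0,0,0,0,0,1,255],[0,0,0,0,0,1,255]]]'
```

```text
t: 8.98
eef_pos: [0.6257, 0.1754, 0.0778]
ee_rot: [3.138, -0.003, -1.834]
force: [0.0, -0.8, 0.5]
width: 0.0877
gripper_force: 0.0
t: 9.6
eef_pos: [0.6273, 0.177, 0.078]
ee_rot: [-3.141, 0.0, -1.833]
force: [-0.8, 0.4, -0.8]
width: 0.0435
gripper_force: 0.0
t: 10.22
eef_pos: [0.6304, 0.1758, 0.0779]
ee_rot: [-3.137, 0.0, -1.833]
force: [13.8, -7.9, -7.9]
width: 0.0096
gripper_force: 20.0
t: 10.72
eef_pos: [0.6296, 0.1762, 0.0779]
ee_rot: [-3.139, 0.002, -2.335]
force: [10.4, -6.2, -6.1]
width: 0.0097
gripper_force: 20.0
```

```bash
python3 -m handwheel '[[[-0.02,-0.05,0,0,0,0.33,255],[-0.02,-0.05,0,0,0,0.66,255],[-0.02,-0.05,0,0,0,1,255],[-0.02,-0.05,0,0,0,1,255]]]'
python3 -m handwheel '[[[0,0,0,0,0,0.33,255],[0,0,0,0,0,0.58,255],[0,0,0,0,0,0.58,255],[0,0,0,0,0,0.58,255]]]'
python3 -m handwheel '[[[0,0,0,0,0,0,120],[0,0,0,0,0,0,120],[0,0,0,0,0,0,120],[0,0,0,0,0,0,120]]]'
python3 -m handwheel '[[[0,0,-1,0,0,0,0],[0,0,-1,0,0,0,0],[0,0,-1,0,0,0,0]]]'
python3 plan.py 0.5 0.05 0.25 -1.64
```

```text
t: 11.22
eef_pos: [0.6295, 0.1767, 0.0778]
ee_rot: [3.14, -0.002, -2.835]
force: [-9.6, 7.6, 5.0]
width: 0.0097
gripper_force: 20.0
t: 11.72
eef_pos: [0.6295, 0.1771, 0.0778]
ee_rot: [3.14, -0.002, -3.123]
force: [-9.6, 8.2, 6.1]
width: 0.0099
gripper_force: 20.0
t: 12.22
eef_pos: [0.6314, 0.175, 0.0777]
ee_rot: [-3.141, -0.0, -3.123]
force: [0.1, 1.1, 0.6]
width: 0.0434
gripper_force: 0.0
t: 12.6
eef_pos: [0.6322, 0.1757, 0.1598]
ee_rot: [3.14, 0.003, -3.123]
force: [-0.7, -0.5, -1.1]
width: 0.0706
gripper_force: 0.0
[1.0, -0.916, -0.677, -0.001, 0.003, -1.0] rows 3
[0.894, -0.22, -0.458, -0.0, 0.003, -1.0] rows 3
[-0.0, -0.0, -0.0, -0.001, 0.002, -0.966] rows 3
-- at [0.5  0.05 0.25]
```

```bash
python3 plan.py 0.617 0.0025 0.13 -1.636 0.617 0.0025 0.068 -1.636
python3 - <<'E'
from h import *
for im in (cv2.imread("pics/scene0.png"),cv2.imread("pics/s4f.png"),cams.grab_frame("scene")):
    print(blobs(im,(0,60,20),(15,200,90),(298,215,325,245),20), [b for b in blobs(im,(0,0,225),(180,25,255),(260,200,370,260),200)])
E
```

```text
[0.107, -1.0, 0.17, -0.001, 0.003, -1.0] rows 3
[0.666, -0.96, 0.197, -0.0, 0.003, -1.0] rows 3
[-0.0, 0.0, 0.0, -0.001, 0.002, -0.974] rows 3
-- at [0.617 0.002 0.13 ]
[-0.0, 0.0, 0.775, 0.0, 0.0, 0.0] rows 1
-- at [0.617 0.002 0.068]
[([305.6, 218.9], [298, 215, 17, 10], 133), ([309.5, 229.4], [300, 223, 19, 14], 146)] [([307.1, 235.9], [266, 215, 88, 42], 880)]
[([305.7, 219.1], [298, 215, 17, 10], 130), ([309.7, 229.3], [300, 223, 19, 14], 136)] [([308.2, 235.4], [266, 215, 88, 42], 909)]
[([305.7, 219.0], [298, 215, 17, 10], 129), ([309.5, 229.4], [300, 223, 19, 14], 140)] [([309.6, 234.4], [265, 215, 89, 37], 864)]
```

The panel hasn't been disturbed. I'll grasp the pull.

```bash
python3 -m handwheel '[[[0.1,-1,0.17,0,0,-1,0],[0.1,-1,0.17,0,0,-1,0],[0.1,-1,0.17,0,0,-1,0]]]'
python3 -m handwheel '[[[0.67,-0.96,0.2,0,0,-1,0],[0.67,-0.96,0.2,0,0,-1,0],[0.67,-0.96,0.2,0,0,-1,0]]]'
python3 -m handwheel '[[[0,0,0,0,0,-0.97,0],[0,0,0,0,0,-0.97,0],[0,0,0,0,0,-0.97,0],[0,0,0,0,0,-0.97,0]]]'
python3 -m handwheel '[[[0,0,0.4,0,0,0,0],[0,0,0.77,0,0,0,0],[0,0,0.77,0,0,0,0],[0,0,0.77,0,0,0,0]]]'
python3 -m handwheel '[[[0,0,0,0,0,0,255],[0,0,0,0,0,0,255],[0,0,0,0,0,0,255],[0,0,0,0,0,0,255],[0,0,0,0,0,0,255]]]' 40
python3 -m handwheel '[[[0,0,0,0,0,0,255],[0,0,0,0,0,0,255],[0,0,0,0,0,0,255],[0,0,0,0,0,0,255],[0,0,0,0,0,0,255]]]'
```

```text
t: 13.02
eef_pos: [0.6234, 0.093, 0.142]
ee_rot: [3.141, -0.004, -2.62]
force: [0.7, 0.6, -0.1]
width: 0.0872
gripper_force: 0.0
t: 13.4
eef_pos: [0.6144, -0.0007, 0.1257]
ee_rot: [3.139, -0.003, -2.121]
force: [0.1, 0.0, 0.1]
width: 0.0879
gripper_force: 0.0
t: 13.9
eef_pos: [0.6154, 0.0017, 0.1266]
ee_rot: [3.139, -0.001, -1.639]
force: [-0.3, 0.4, 1.3]
width: 0.0876
gripper_force: 0.0
t: 14.4
eef_pos: [0.6158, 0.0018, 0.0658]
ee_rot: [3.14, -0.0, -1.64]
force: [-0.1, 0.1, 0.2]
width: 0.0871
gripper_force: 0.0
t: 15.02
eef_pos: [0.6163, 0.0019, 0.0666]
ee_rot: [-3.142, 0.0, -1.638]
force: [-0.2, -0.1, -0.4]
width: 0.0432
gripper_force: 0.0
t: 15.65
eef_pos: [0.6196, 0.002, 0.0678]
ee_rot: [-3.136, 0.001, -1.637]
force: [8.4, -2.6, -1.1]
width: 0.0135
gripper_force: 39.8
```

```bash
python3 -m handwheel '[[[0.02,-0.03,-0.3,0,0,0,255],[0.02,-0.03,-0.6,0,0,0,255],[0.02,-0.03,-1,0,0,0,255],[0.02,-0.03,-1,0,0,0,255]]]'
python3 -m handwheel '[[[0,0,-0.5,0,0,0,255],[0,0,-1,0,0,0,255],[0,0,-1,0,0,0,255]]]'
python3 - <<'E'
from h import *
np.set_printoptions(precision=4,suppress=True)
s=cams.grab_frame("scene");t=cams.grab_frame("top");cv2.imwrite("pics/s5f.png",s);cv2.imwrite("pics/t5f.png",t)
for n,im,roi in (("scene",s,(375,150,560,300)),("top",t,(380,150,560,330)),("top4",cv2.imread("pics/t4f.png"),(380,150,560,330)),("scene4",cv2.imread("pics/s4f.png"),(375,150,560,300))):
    x0,y0,x1,y1=roi; m=cv2.inRange(cv2.cvtColor(im,cv2.COLOR_BGR2HSV)[y0:y1,x0:x1],(5,90,120),(20,255,255))
    k,l,st,c=cv2.connectedComponentsWithStats(m); i=1+np.argmax(st[1:,4]); print(n,st[i])
    h=cv2.convexHull(cv2.findContours((l==i).astype('u1'),0,1)[0][0]).reshape(-1,2)+[x0,y0]
    W=np.array([plane(n[:-1] if n[-1]=="4" else n,p,.004)[:2] for p in h]); print(cv2.minAreaRect((W*1000).astype('f4')))
a=cv2.resize(s[170:300,240:440],(800,300)) ; b=cv2.resize(t[150:320,230:530],(800,300))
cv2.imwrite("pics/c5.png",np.vstack([cv2.resize(s[150:290,230:510],(800,300)),b]))
E
```

```text
t: 16.15
eef_pos: [0.62, 0.0004, 0.1491]
ee_rot: [-3.137, 0.001, -1.638]
force: [0.9, -0.4, -1.5]
width: 0.0137
gripper_force: 39.9
t: 16.52
eef_pos: [0.62, 0.0004, 0.2292]
ee_rot: [-3.137, 0.001, -1.638]
force: [0.5, 0.5, -2.6]
width: 0.0136
gripper_force: 39.9
scene [  12   47   73   45 1507]
((517.4532470703125, -408.32940673828125), (132.6529998779297, 340.7297058105469), 8.39027214050293)
top [  59   24   71   55 1937]
((531.562255859375, -496.9684753417969), (130.69834899902344, 165.89527893066406), 8.89072036743164)
top4 [  21   24  109   88 4239]
((515.4403686523438, -401.0092468261719), (138.60092163085938, 363.5447998046875), 10.551101684570312)
scene4 [  12   47   73   45 1507]
((517.2180786132812, -408.17938232421875), (131.1407012939453, 340.8057861328125), 8.814231872558594)
```

View pics/c5.png

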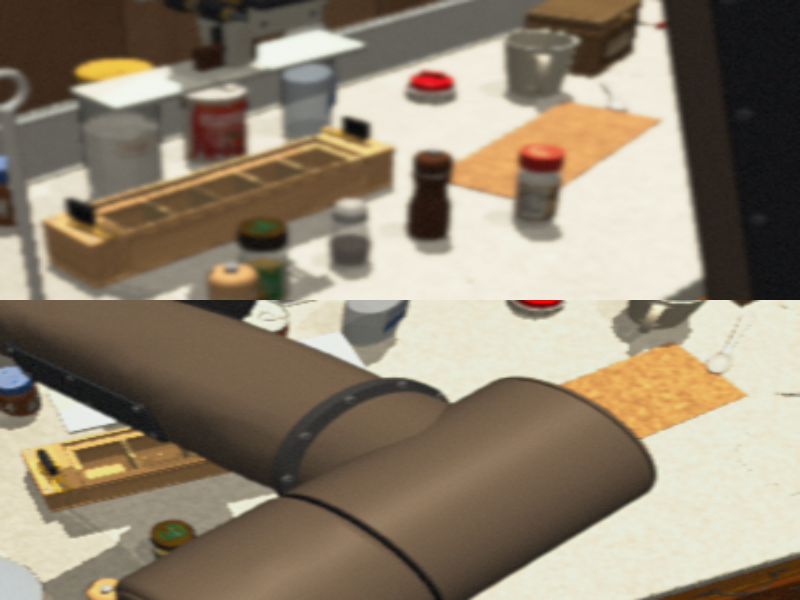

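The panel is held above the carrier, the cells are empty, and both buttons are aside. I'll check the mat's corners.

```bash
python3 - <<'E'
from h import *
np.set_printoptions(precision=1,suppress=True)
for n,f,roi in (("scene","s5f",(375,150,560,300)),("top","t5f",(380,150,560,330)),("top","t4f",(380,150,560,330))):
    im=cv2.imread(f"pics/{f}.png");x0,y0,x1,y1=roi; m=cv2.inRange(cv2.cvtColor(im,cv2.COLOR_BGR2HSV)[y0:y1,x0:x1],(7,90,120),(20,255,255))
    k,l,st,c=cv2.connectedComponentsWithStats(m); i=1+np.argmax(st[1:,4])
    h=cv2.findContours((l==i).astype('u1'),0,1)[0][0]
    q=cv2.approxPolyDP(cv2.convexHull(h),2,True).reshape(-1,2)+[x0,y0]
    for p in q: print(f,p,plane(n,p,.004)[:2]*1000)
E
```

```text
s5f [459 205] [ 484.6 -582. ]
s5f [426 236] [ 437.3 -312.6]
s5f [406 241] [ 462.2 -244.3]
s5f [387 234] [ 530.9 -238.8]
s5f [388 225] [ 566.9 -288.7]
s5f [427 197] [ 604.5 -562.2]
t5f [482 174] [ 603.6 -566.9]
t5f [509 204] [ 479. -584.]
t5f [469 228] [ 456.8 -434.4]
t5f [439 198] [ 581.6 -405.2]
t4f [509 203] [ 482.  -585.9]
t4f [419 260] [ 424.7 -253. ]
t4f [411 258] [ 439.4 -235.4]
t4f [401 220] [ 560.6 -266.8]
t4f [474 177] [ 604. -539.]
t4f [484 175] [ 597.9 -570.5]
```

```bash
python3 -c "
from h import *
print(plane('scene',(418,195),0),plane('scene',(406,190),0))"
python3 plan.py 0.516 -0.407 0.2 -1.424 0.516 -.407 0.03 -1.424
```

```text
[ 0.64368873 -0.562315    0.        ] [ 0.70408886 -0.56979995  0.        ]
[1.0, 0.18, 0.062, 0.002, 0.001, -0.428] rows 2
[1.0, 0.413, 0.066, 0.0, 0.0, -0.0] rows 2
[1.0, 0.413, 0.066, 0.0, 0.0, -0.0] rows 2
[1.0, 0.414, 0.066, 0.0, 0.0, -0.0] rows 2
[0.911, 0.376, 0.059, 0.0, 0.0, -0.0] rows 2
-- at [ 0.516 -0.407  0.2  ]
[-0.0, 0.0, 1.0, 0.0, 0.0, -0.0] rows 2
[-0.0, 0.0, 1.0, 0.0, 0.0, -0.0] rows 2
[-0.0, 0.0, 0.125, 0.0, 0.0, -0.0] rows 1
-- at [ 0.516 -0.407  0.03 ]
```

```bash
python3 -m handwheel '[[[0.5,0.09,0,0,0,-0.43,255],[1,0.18,0,0,0,-0.43,255],[1,0.18,0,0,0,-0.43,255]]]'
python3 -m handwheel '[[[0.5,0.2,0,0,0,0,255],[1,0.41,0,0,0,0,255],[1,0.41,0,0,0,0,255]]]'
python3 -m handwheel '[[[0.5,0.2,0,0,0,0,255],[1,0.41,0,0,0,0,255],[1,0.41,0,0,0,0,255]]]'
python3 -m handwheel '[[[0.5,0.2,0.1,0,0,0,255],[1,0.41,0.1,0,0,0,255],[1,0.41,0.1,0,0,0,255]]]'
python3 -m handwheel '[[[0.5,0.19,0.1,0,0,0,255],[0.91,0.38,0.2,0,0,0,255],[0.91,0.38,0.2,0,0,0,255],[0.91,0.38,0.2,0,0,0,255]]]'
python3 plan.py 0.516 -0.407 0.13 -1.424 0.516 -.407 0.05 -1.424
python3 - <<'E'
from h import *
np.set_printoptions(precision=1,suppress=True)
s=cams.grab_frame("scene");t=cams.grab_frame("top");cv2.imwrite("pics/s6f.png",s);cv2.imwrite("pics/t6f.png",t)
cv2.imwrite("pics/c6.png",np.vstack([cv2.resize(s[100:270,330:530],(600,300)),cv2.resize(t[130:280,380:580],(600,300))]))
E
```

```text
t: 17.0
eef_pos: [0.5971, -0.0808, 0.2244]
ee_rot: [3.138, 0.0, -1.425]
force: [0.4, 0.0, -2.5]
width: 0.014
gripper_force: 39.9
t: 17.38
eef_pos: [0.5769, -0.1643, 0.2248]
ee_rot: [3.139, 0.001, -1.426]
force: [0.4, 0.2, -2.1]
width: 0.0138
gripper_force: 39.9
t: 17.75
eef_pos: [0.5567, -0.2478, 0.225]
ee_rot: [3.139, 0.001, -1.425]
force: [0.3, -0.7, -1.3]
width: 0.014
gripper_force: 39.9
t: 18.12
eef_pos: [0.5364, -0.3314, 0.217]
ee_rot: [3.14, 0.001, -1.425]
force: [-0.5, 0.0, -2.3]
width: 0.0138
gripper_force: 39.9
t: 18.62
eef_pos: [0.5182, -0.4059, 0.2019]
ee_rot: [3.141, 0.001, -1.422]
force: [0.5, 0.9, -1.8]
width: 0.0141
gripper_force: 39.9
[0.011, 0.028, 0.899, 0.001, 0.002, 0.003] rows 2
-- at [ 0.516 -0.407  0.13 ]
[-0.001, 0.0, 1.0, 0.0, -0.0, 0.0] rows 2
-- at [ 0.516 -0.407  0.05 ]
```

View pics/c6.png

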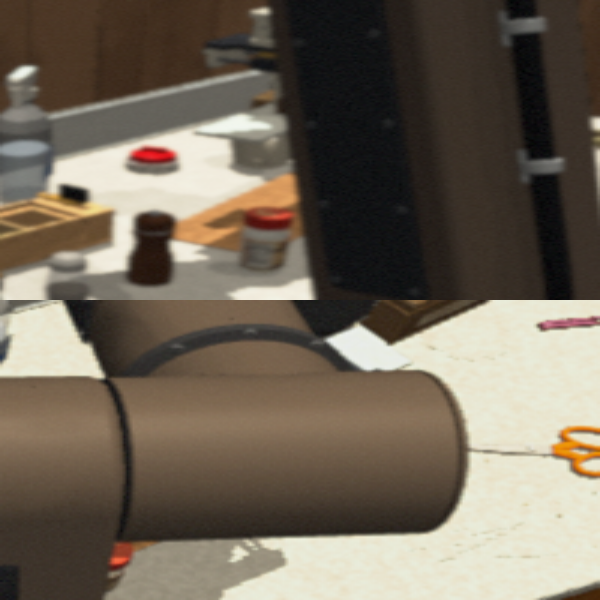

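The arm hides most of the mat here, so I'll lower by coordinates and watch the force.

```bash
python3 -m handwheel '[[[0.01,0.03,0.45,0,0,0,255],[0.01,0.03,0.9,0,0,0,255],[0.01,0.03,0.9,0,0,0,255]]]'
python3 -m handwheel '[[[0,0,0.5,0,0,0,255],[0,0,1,0,0,0,255],[0,0,1,0,0,0,255]]]'
python3 -m handwheel '[[[0,0,0.15,0,0,0,255],[0,0,0.3,0,0,0,255],[0,0,0.38,0,0,0,255],[0,0,0.38,0,0,0,255]]]'
python3 -m handwheel '[[[0,0,0.02,0,0,0,255],[0,0,0.04,0,0,0,255],[0,0,0.04,0,0,0,255]]]'
```

```text
t: 19.1
eef_pos: [0.5141, -0.4063, 0.1281]
ee_rot: [3.137, 0.003, -1.422]
force: [-0.2, -0.1, -0.5]
width: 0.0141
gripper_force: 39.9
t: 19.48
eef_pos: [0.5145, -0.4072, 0.0494]
ee_rot: [3.138, 0.002, -1.422]
force: [-0.1, -1.0, -0.4]
width: 0.0138
gripper_force: 39.9
t: 19.98
eef_pos: [0.5151, -0.4082, 0.0198]
ee_rot: [3.141, 0.0, -1.423]
force: [0.1, -0.4, -1.3]
width: 0.0138
gripper_force: 39.9
t: 20.35
eef_pos: [0.5154, -0.4083, 0.017]
ee_rot: [-3.142, -0.0, -1.423]
force: [0.7, 0.3, -1.6]
width: 0.0142
gripper_force: 39.9
```

```bash
python3 -m handwheel '[[[0,0,0.015,0,0,0,255],[0,0,0.015,0,0,0,255]]]'
python3 -m handwheel '[[[0,0,0,0,0,0,200],[0,0,0,0,0,0,130],[0,0,0,0,0,0,80],[0,0,0,0,0,0,60],[0,0,0,0,0,0,60]]]'
python3 -m handwheel '[[[0,0,-0.3,0,0,0,40],[0,0,-1,0,0,0,0],[0,0,-1,0,0,0,0]]]'
python3 -m handwheel '[[[0,0,-1,0,0,0,0],[0,0,-1,0,0,0,0],[0,0,-1,0,0,0,0]]]'
python3 plan.py .5 -.1 .22 -1.6 0.47 -0.012 0.17 -1.571
```

```text
t: 20.6
eef_pos: [0.5153, -0.4082, 0.0157]
ee_rot: [3.141, 0.0, -1.423]
force: [0.3, 0.3, -0.8]
width: 0.0139
gripper_force: 39.9
t: 21.22
eef_pos: [0.5154, -0.4082, 0.0158]
ee_rot: [-3.142, -0.0, -1.423]
force: [-0.2, -0.4, 0.4]
width: 0.0537
gripper_force: 0.0
t: 21.6
eef_pos: [0.5182, -0.4099, 0.1009]
ee_rot: [-3.135, -0.005, -1.422]
force: [0.8, 0.6, -0.5]
width: 0.0833
gripper_force: 0.0
t: 21.98
eef_pos: [0.5162, -0.4086, 0.1775]
ee_rot: [-3.139, -0.002, -1.423]
force: [0.1, 0.0, -0.7]
width: 0.0874
gripper_force: 0.0
[-1.0, -0.096, -0.14, -0.006, -0.003, 0.354] rows 2
[-1.0, 0.081, -0.138, -0.0, 0.0, 0.0] rows 2
[-1.0, 0.082, -0.138, -0.0, 0.0, 0.0] rows 2
[-0.848, 0.069, -0.117, -0.0, 0.0, 0.0] rows 2
-- at [ 0.5  -0.1   0.22]
[-1.0, 0.374, 0.574, -0.0, 0.0, -0.058] rows 2
[-0.09, 0.03, 0.051, -0.0, 0.0, 0.0] rows 1
-- at [ 0.47  -0.012  0.17 ]
```

```bash
python3 -m handwheel '[[[-1,-0.1,-0.5,0,0,0.3,0],[-1,-0.1,-0.5,0,0,0.3,0],[-1,-0.1,-0.5,0,0,0.3,0]]]'
python3 -m handwheel '[[[-1,0.08,0,0,0,0,0],[-1,0.08,0,0,0,0,0],[-1,0.08,0,0,0,0,0]]]'
python3 -m handwheel '[[[-1,0.08,0,0,0,0,0],[-1,0.08,0,0,0,0,0],[-1,0.08,0,0,0,0,0]]]'
python3 -m handwheel '[[[-1,0.14,0,0,0,0,0],[-1,0.14,0,0,0,0,0],[-1,0.14,0,0,0,0,0]]]'
python3 -m handwheel '[[[-1,0.37,0.4,0,0,0,0],[-1,0.37,0.4,0,0,0,0],[-1,0.37,0.4,0,0,0,0],[-1,0.37,0.4,0,0,0,0]]]'
python3 plan.py 0.469 -0.010 0.12 -1.571
python3 - <<'E'
from h import *
s=cams.grab_frame("scene");t=cams.grab_frame("top");cv2.imwrite("pics/s7f.png",s);cv2.imwrite("pics/t7f.png",t)
cv2.imwrite("pics/c7.png",np.vstack([cv2.resize(s[150:290,230:510],(800,300)),cv2.resize(t[150:320,230:530],(800,300))]))
E
```

```text
t: 22.35
eef_pos: [0.5116, -0.3265, 0.2157]
ee_rot: [-3.141, 0.0, -1.571]
force: [0.4, -0.0, -0.3]
width: 0.0876
gripper_force: 0.0
t: 22.72
eef_pos: [0.505, -0.2473, 0.2148]
ee_rot: [3.14, 0.0, -1.571]
force: [0.1, 0.3, -0.3]
width: 0.0876
gripper_force: 0.0
t: 23.1
eef_pos: [0.4992, -0.1678, 0.2154]
ee_rot: [3.141, -0.0, -1.571]
force: [0.8, -1.0, -0.6]
width: 0.0877
gripper_force: 0.0
t: 23.48
eef_pos: [0.4883, -0.088, 0.2156]
ee_rot: [3.141, -0.0, -1.572]
force: [-0.0, -0.7, -0.1]
width: 0.0878
gripper_force: 0.0
t: 23.98
eef_pos: [0.4592, -0.0087, 0.1839]
ee_rot: [-3.141, -0.0, -1.573]
force: [-0.7, -0.6, 0.2]
width: 0.0878
gripper_force: 0.0
[0.015, -0.122, 0.799, -0.0, -0.001, -0.005] rows 2
-- at [ 0.469 -0.01   0.12 ]
```

View pics/c7.png

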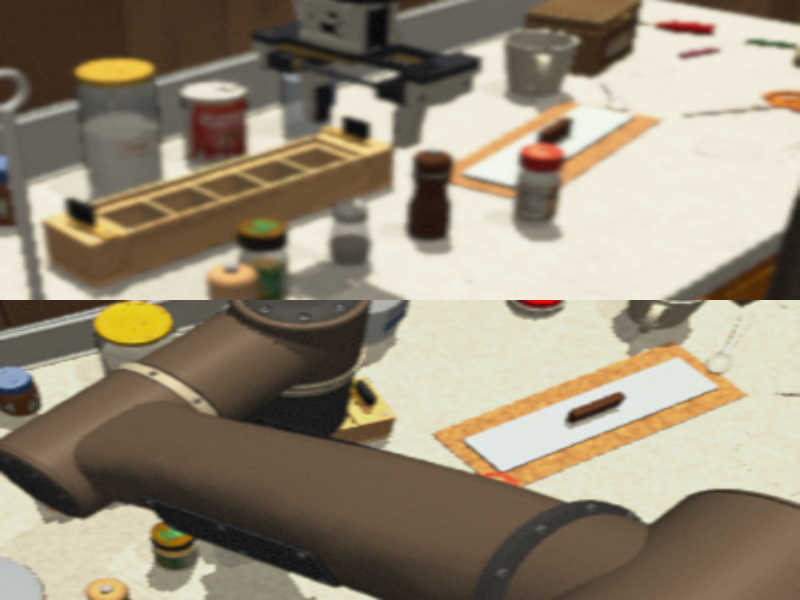

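The panel lies flat, centred and lengthwise on the mat (top crop centre ~(590,410)), with an even border. Now the salt shaker.

```bash
python3 -m handwheel '[[[0.02,-0.12,0.8,0,0,0,0],[0.02,-0.12,0.8,0,0,0,0],[0.02,-0.12,0.8,0,0,0,0]]]'
python3 -m handwheel '[[[0,0,0.4,0,0,0,0],[0,0,0.85,0,0,0,0],[0,0,0.85,0,0,0,0]]]'
python3 -m handwheel '[[[0,0,0,0,0,0,150],[0,0,0,0,0,0,150],[0,0,0,0,0,0,150],[0,0,0,0,0,0,150],[0,0,0,0,0,0,150]]]' 5
python3 -m handwheel '[[[0,0,0,0,0,0,150],[0,0,0,0,0,0,150],[0,0,0,0,0,0,150],[0,0,0,0,0,0,150]]]'
python3 - <<'E'
from h import *
np.set_printoptions(precision=1,suppress=True)
t=cv2.imread("pics/t7f.png");h=cv2.cvtColor(t,cv2.COLOR_BGR2HSV)
for lo,hi,z in (((8,90,120),(20,255,255),.004),((85,0,200),(130,40,255),.012)):
    m=cv2.inRange(h[160:290,385:520],lo,hi);k,l,st,c=cv2.connectedComponentsWithStats(m);i=1+np.argmax(st[1:,4])
    q=cv2.findContours((l==i).astype('u1'),0,1)[0][0].reshape(-1,2)+[385,160]
    print(cv2.minAreaRect(np.array([plane("top",p,z)[:2]*1000 for p in q]).astype('f4')))
E
```

```text
t: 24.45
eef_pos: [0.4688, -0.01, 0.1207]
ee_rot: [-3.142, -0.001, -1.573]
force: [0.2, -0.4, 1.1]
width: 0.0875
gripper_force: 0.0
t: 24.82
eef_pos: [0.4677, -0.0097, 0.0519]
ee_rot: [3.14, -0.001, -1.573]
force: [0.6, 1.0, 0.4]
width: 0.0873
gripper_force: 0.0
t: 25.45
eef_pos: [0.4682, -0.0094, 0.0519]
ee_rot: [-3.141, 0.0, -1.573]
force: [-0.0, 0.5, 0.0]
width: 0.0432
gripper_force: 0.0
t: 25.95
eef_pos: [0.4679, -0.0095, 0.0517]
ee_rot: [3.141, -0.0, -1.573]
force: [-1.8, 0.7, 1.5]
width: 0.0361
gripper_force: 0.8
((518.003173828125, -410.28997802734375), (130.69834899902344, 341.3601989746094), 8.890722274780273)
((539.0565185546875, -383.6084899902344), (14.563634872436523, 8.729422569274902), 44.061676025390625)
```

```bash
python3 -m handwheel '[[[0,0,0,0,0,0,40],[0,0,0,0,0,0,40],[0,0,0,0,0,0,40],[0,0,0,0,0,0,40]]]'
python3 -m handwheel '[[[0,0,0,0,0,0.8,40],[0,0,0,0,0,0.8,40],[0,0,0,0,0,0.8,40],[0,0,0,0,0,0.8,40]]]'
python3 -m handwheel '[[[0,0,0,0,0,0.8,40],[0,0,0,0,0,0.8,40],[0,0,0,0,0,0.8,40],[0,0,0,0,0,0.8,40]]]'
python3 -m handwheel '[[[0,0,0,0,0,0.8,40],[0,0,0,0,0,0.8,40],[0,0,0,0,0,0.8,40],[0,0,0,0,0,0.8,40]]]'
python3 -m handwheel '[[[0,0,0,0,0,0,255],[0,0,0,0,0,0,255],[0,0,0,0,0,0,255],[0,0,0,0,0,0,255],[0,0,0,0,0,0,255]]]' 25
python3 -m handwheel '[[[0,0,0,0,0,0,255],[0,0,0,0,0,0,255],[0,0,0,0,0,0,255],[0,0,0,0,0,0,255]]]'
```

```text
t: 26.45
eef_pos: [0.4682, -0.0094, 0.0517]
ee_rot: [-3.142, -0.0, -1.573]
force: [0.3, 0.4, -0.2]
width: 0.07
gripper_force: 0.0
t: 26.95
eef_pos: [0.4681, -0.0094, 0.0518]
ee_rot: [-3.142, 0.0, -1.969]
force: [-0.7, 0.1, -0.3]
width: 0.074
gripper_force: 0.0
t: 27.45
eef_pos: [0.4682, -0.0094, 0.0518]
ee_rot: [-3.142, 0.0, -2.368]
force: [-0.9, -0.1, -0.5]
width: 0.0739
gripper_force: 0.0
t: 27.95
eef_pos: [0.4684, -0.0094, 0.0519]
ee_rot: [-3.141, 0.0, -2.768]
force: [0.5, 0.4, 0.7]
width: 0.0737
gripper_force: 0.0
t: 28.58
eef_pos: [0.4683, -0.0094, 0.0518]
ee_rot: [-3.142, 0.0, -2.773]
force: [1.8, -0.7, 2.6]
width: 0.0337
gripper_force: 24.2
t: 29.08
eef_pos: [0.4682, -0.0094, 0.0518]
ee_rot: [-3.142, 0.0, -2.773]
force: [0.2, 0.3, 2.3]
width: 0.0341
gripper_force: 24.2
```

```bash
python3 -m handwheel '[[[0,0,-0.5,0,0,0,255],[0,0,-1,0,0,0,255],[0,0,-1,0,0,0,255]]]'
python3 -m handwheel '[[[0,0,-0.3,0,0,0,255],[0,0,-0.3,0,0,0,255]]]'
python3 plan.py .6205 .0024 0.15 -3.197 .6205 .0024 .075 -3.197
```

```text
t: 29.45
eef_pos: [0.4694, -0.0089, 0.1341]
ee_rot: [3.141, 0.005, -2.773]
force: [-0.2, 0.5, -0.5]
width: 0.0339
gripper_force: 24.2
t: 29.7
eef_pos: [0.4681, -0.0093, 0.1559]
ee_rot: [3.141, 0.001, -2.773]
force: [-0.4, -0.0, -0.9]
width: 0.034
gripper_force: 24.2
[-1.0, -0.301, 0.041, 0.001, 0.002, 0.848] rows 3
[-0.858, 0.114, 0.034, -0.0, -0.0, -0.0] rows 2
-- at [0.62  0.002 0.15 ]
[-0.0, 0.0, 0.937, -0.0, -0.0, -0.0] rows 2
-- at [0.62  0.002 0.075]
```

```bash
python3 -m handwheel '[[[-0.5,-0.15,0,0,0,0.42,255],[-1,-0.3,0,0,0,0.85,255],[-1,-0.3,0,0,0,0.85,255],[-1,-0.3,0,0,0,0.85,255]]]'
python3 -m handwheel '[[[-0.43,0.06,0,0,0,0,255],[-0.86,0.11,0,0,0,0,255],[-0.86,0.11,0,0,0,0,255],[-0.86,0.11,0,0,0,0,255],[-0.86,0.11,0,0,0,0,255]]]'
python3 plan.py .6205 .0024 .115 -3.197
python3 - <<'E'
from h import *
s=cams.grab_frame("scene");t=cams.grab_frame("top")
cv2.imwrite("pics/c8.png",np.vstack([cv2.resize(s[160:280,240:380],(700,300)),cv2.resize(t[170:290,230:390],(700,300))]))
E
```

```text
t: 30.2
eef_pos: [0.5503, -0.0032, 0.1535]
ee_rot: [-3.141, -0.004, 3.085]
force: [-0.2, -0.5, -1.2]
width: 0.0338
gripper_force: 24.2
t: 30.82
eef_pos: [0.6196, 0.0019, 0.1557]
ee_rot: [3.142, -0.001, 3.086]
force: [-0.1, 0.1, -0.8]
width: 0.0341
gripper_force: 24.2
[-0.012, 0.007, 0.508, 0.0, -0.001, -0.001] rows 1
-- at [0.621 0.002 0.115]
```

View pics/c8.png

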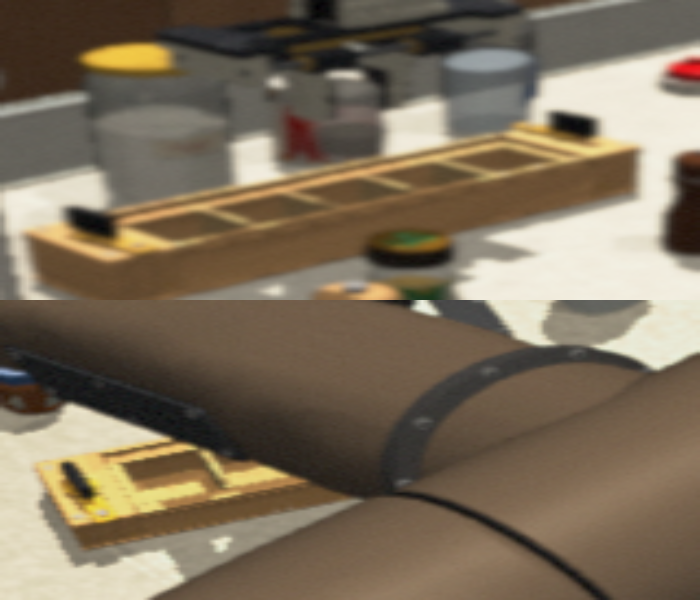

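The shaker hangs upright above the middle cell (crop (350,150)). I'll lower it.

```bash
python3 -m handwheel '[[[-0.01,0,0.25,0,0,0,255],[-0.01,0,0.5,0,0,0,255],[-0.01,0,0.5,0,0,0,255]]]'
python3 -m handwheel '[[[0,0,0.15,0,0,0,255],[0,0,0.3,0,0,0,255],[0,0,0.4,0,0,0,255],[0,0,0.4,0,0,0,255]]]'
python3 -m handwheel '[[[0,0,0.1,0,0,0,255],[0,0,0.2,0,0,0,255],[0,0,0.27,0,0,0,255],[0,0,0.27,0,0,0,255]]]'
```

```text
t: 31.3
eef_pos: [0.62, 0.0017, 0.1146]
ee_rot: [-3.141, -0.003, 3.085]
force: [0.4, 0.0, -0.3]
width: 0.034
gripper_force: 24.2
t: 31.8
eef_pos: [0.6209, 0.0017, 0.0829]
ee_rot: [-3.141, -0.001, 3.085]
force: [0.1, -0.3, -1.1]
width: 0.0337
gripper_force: 24.2
t: 32.3
eef_pos: [0.621, 0.0018, 0.0615]
ee_rot: [-3.141, -0.001, 3.085]
force: [-0.6, -1.0, -0.2]
width: 0.0341
gripper_force: 24.2
```

```bash
python3 -m handwheel '[[[0,0,0,0,0,0,130],[0,0,0,0,0,0,80],[0,0,0,0,0,0,80],[0,0,0,0,0,0,80]]]'
python3 -m handwheel '[[[0,0,-0.5,0,0,0,60],[0,0,-1,0,0,0,60],[0,0,-1,0,0,0,60]]]'
python3 -m handwheel '[[[0,0,-0.5,0,0,0,0],[0,0,-0.5,0,0,0,0]]]'
python3 plan.py .4647 .106 .17 -1.571 .4647 .106 0.07 -1.571
```

```text
t: 32.8
eef_pos: [0.6215, 0.0019, 0.0624]
ee_rot: [3.142, 0.0, 3.085]
force: [0.7, 1.7, 0.7]
width: 0.0597
gripper_force: 0.0
t: 33.17
eef_pos: [0.6236, 0.0023, 0.1461]
ee_rot: [3.14, 0.007, 3.086]
force: [0.1, 0.5, -0.4]
width: 0.067
gripper_force: 0.0
t: 33.42
eef_pos: [0.623, 0.0021, 0.185]
ee_rot: [3.141, 0.005, 3.086]
force: [0.2, 0.2, -0.9]
width: 0.0816
gripper_force: 0.0
[1.0, 0.579, 0.087, -0.002, 0.003, -1.0] rows 3
[0.608, 1.0, 0.091, -0.002, 0.003, -1.0] rows 3
[0.002, 0.042, 0.003, -0.002, 0.003, -1.0] rows 3
[-0.0, -0.001, -0.0, -0.0, 0.001, -0.253] rows 1
-- at [0.465 0.106 0.17 ]
[-0.0, 0.0, 1.0, -0.0, -0.0, 0.0] rows 2
[-0.001, 0.001, 0.25, -0.0, -0.0, 0.0] rows 1
-- at [0.465 0.106 0.07 ]
```

```bash
python3 plan.py .4647 .106 .13 3.086
python3 -m handwheel '[[[1,0.58,0.08,0,0,0,0],[1,0.58,0.08,0,0,0,0],[1,0.58,0.08,0,0,0,0]]]'
python3 -m handwheel '[[[0.9,0.58,0.08,0,0,0,0],[0.9,0.58,0.08,0,0,0,0],[0.9,0.58,0.08,0,0,0,0],[0.9,0.58,0.08,0,0,0,0]]]'
python3 plan.py .4647 .106 .12 3.086 .4647 .106 0.07 3.086
```

```text
[1.0, 0.578, 0.331, 0.002, 0.01, -0.0] rows 2
[1.0, 0.579, 0.336, 0.0, -0.0, -0.0] rows 2
[0.05, 0.029, 0.016, 0.0, -0.0, -0.0] rows 1
-- at [0.465 0.106 0.13 ]
t: 33.8
eef_pos: [0.5422, 0.0534, 0.1752]
ee_rot: [3.141, -0.001, 3.087]
force: [0.6, 1.4, 0.1]
width: 0.0875
gripper_force: 0.0
t: 34.3
eef_pos: [0.4755, 0.103, 0.1692]
ee_rot: [-3.141, 0.0, 3.086]
force: [0.7, 0.2, 0.1]
width: 0.0874
gripper_force: 0.0
[0.136, 0.029, 0.615, -0.0, 0.0, -0.001] rows 1
-- at [0.465 0.106 0.12 ]
[0.001, 0.001, 0.625, -0.0, 0.0, 0.0] rows 1
-- at [0.465 0.106 0.07 ]
```

```bash
python3 -m handwheel '[[[0.14,0.03,0.6,0,0,0,0],[0.14,0.03,0.6,0,0,0,0],[0.14,0.03,0.6,0,0,0,0]]]'
python3 -m handwheel '[[[0,0,0.3,0,0,0,0],[0,0,0.63,0,0,0,0],[0,0,0.63,0,0,0,0]]]'
python3 -m handwheel '[[[0,0,0,0,0,0,130],[0,0,0,0,0,0,130],[0,0,0,0,0,0,130],[0,0,0,0,0,0,130],[0,0,0,0,0,0,130]]]' 5
python3 -m handwheel '[[[0,0,0,0,0,0,40],[0,0,0,0,0,0,40],[0,0,0,0,0,0,40],[0,0,0,0,0,0,40]]]'
python3 -m handwheel '[[[0,0,0,0,0,-1,40],[0,0,0,0,0,-1,40],[0,0,0,0,0,-1,40],[0,0,0,0,0,-1,40]]]'
python3 -m handwheel '[[[0,0,0,0,0,-1,40],[0,0,0,0,0,-1,40],[0,0,0,0,0,-1,40],[0,0,0,0,0,-1,40]]]'
python3 -m handwheel '[[[0,0,0,0,0,-1,40],[0,0,0,0,0,-1,40],[0,0,0,0,0,-1,40],[0,0,0,0,0,-1,40]]]'
python3 -m handwheel '[[[0,0,0,0,0,-0.14,40],[0,0,0,0,0,-0.14,40],[0,0,0,0,0,-0.14,40]]]'
python3 -m handwheel '[[[0,0,0,0,0,0,255],[0,0,0,0,0,0,255],[0,0,0,0,0,0,255],[0,0,0,0,0,0,255],[0,0,0,0,0,0,255]]]' 25
```

```text
t: 34.67
eef_pos: [0.4651, 0.106, 0.1223]
ee_rot: [-3.141, 0.001, 3.085]
force: [0.8, 0.2, 0.1]
width: 0.0877
gripper_force: 0.0
t: 35.05
eef_pos: [0.4641, 0.1058, 0.071]
ee_rot: [-3.141, -0.001, 3.085]
force: [0.7, 0.2, -0.3]
width: 0.0877
gripper_force: 0.0
t: 35.67
eef_pos: [0.4639, 0.1063, 0.0712]
ee_rot: [3.141, 0.0, 3.086]
force: [0.1, 1.5, 0.1]
width: 0.0452
gripper_force: 0.3
t: 36.17
eef_pos: [0.4638, 0.1061, 0.0709]
ee_rot: [-3.141, -0.0, 3.085]
force: [0.7, 0.4, -0.2]
width: 0.0729
gripper_force: 0.0
t: 36.67
eef_pos: [0.4638, 0.1061, 0.0709]
ee_rot: [-3.142, -0.0, -2.699]
force: [-0.5, -0.1, -0.8]
width: 0.0739
gripper_force: 0.0
t: 37.17
eef_pos: [0.4638, 0.1061, 0.071]
ee_rot: [3.142, -0.0, -2.201]
force: [-0.1, -1.0, 0.6]
width: 0.074
gripper_force: 0.0
t: 37.67
eef_pos: [0.4638, 0.1061, 0.071]
ee_rot: [3.142, -0.0, -1.703]
force: [-0.6, -0.4, -0.1]
width: 0.0737
gripper_force: 0.0
t: 38.05
eef_pos: [0.4638, 0.1061, 0.071]
ee_rot: [3.142, -0.0, -1.632]
force: [-0.9, 0.4, -0.1]
width: 0.074
gripper_force: 0.0
t: 38.67
eef_pos: [0.4637, 0.1061, 0.0709]
ee_rot: [3.142, -0.0, -1.628]
force: [0.4, -1.4, -0.6]
width: 0.0437
gripper_force: 25.0
```

```bash
python3 -m handwheel '[[[0,0,-0.5,0,0,0,255],[0,0,-1,0,0,0,255],[0,0,-1,0,0,0,255]]]'
python3 -m handwheel '[[[0,0,-0.3,0,0,0,255],[0,0,-0.3,0,0,0,255],[0,0,-0.3,0,0,0,255]]]'
python3 plan.py .6237 .0603 .175 -1.626
```

```text
t: 39.05
eef_pos: [0.4655, 0.1071, 0.1538]
ee_rot: [-3.137, 0.003, -1.627]
force: [0.2, 1.3, -2.0]
width: 0.0434
gripper_force: 25.0
t: 39.42
eef_pos: [0.4631, 0.1059, 0.1737]
ee_rot: [3.14, -0.001, -1.628]
force: [-0.1, 0.5, -1.2]
width: 0.0437
gripper_force: 25.0
[0.223, -1.0, -0.009, 0.003, -0.001, -0.004] rows 2
[0.224, -1.0, -0.008, 0.0, -0.0, -0.0] rows 2
[0.008, -0.037, -0.001, 0.0, -0.0, -0.0] rows 1
-- at [0.624 0.06  0.175]
```

```bash
python3 -m handwheel '[[[0.11,-0.5,0,0,0,0,255],[0.23,-1,0,0,0,0,255],[0.23,-1,0,0,0,0,255]]]'
python3 -m handwheel '[[[0.11,-0.5,0,0,0,0,255],[0.23,-1,0,0,0,0,255],[0.23,-1,0,0,0,0,255],[0.23,-1,0,0,0,0,255]]]'
python3 plan.py .6237 .0603 .135 -1.626 .6237 .0603 .085 -1.626
```

```text
t: 39.8
eef_pos: [0.5439, 0.0823, 0.1727]
ee_rot: [3.139, -0.002, -1.63]
force: [-2.1, 0.0, -3.1]
width: 0.0434
gripper_force: 25.0
t: 40.3
eef_pos: [0.6202, 0.0601, 0.1735]
ee_rot: [3.139, -0.001, -1.628]
force: [-0.5, -0.6, -1.7]
width: 0.0436
gripper_force: 25.0
[-0.005, -0.045, 0.481, 0.005, -0.001, -0.005] rows 1
-- at [0.624 0.06  0.135]
[-0.0, -0.0, 0.625, 0.0, -0.0, 0.0] rows 1
-- at [0.624 0.06  0.085]
```

```bash
python3 -m handwheel '[[[0,-0.04,0.24,0,0,0,255],[0,-0.04,0.48,0,0,0,255],[0,-0.04,0.48,0,0,0,255]]]'
python3 -m handwheel '[[[0,0,0.2,0,0,0,255],[0,0,0.35,0,0,0,255],[0,0,0.5,0,0,0,255],[0,0,0.5,0,0,0,255]]]'
python3 -m handwheel '[[[0,0,0.1,0,0,0,255],[0,0,0.17,0,0,0,255],[0,0,0.17,0,0,0,255]]]'
```

```text
t: 40.67
eef_pos: [0.6225, 0.0602, 0.1351]
ee_rot: [3.138, -0.001, -1.627]
force: [0.7, -0.7, -1.3]
width: 0.0436
gripper_force: 25.0
t: 41.18
eef_pos: [0.6238, 0.0598, 0.0952]
ee_rot: [3.139, -0.001, -1.628]
force: [-0.5, -0.7, -1.5]
width: 0.0433
gripper_force: 25.0
t: 41.55
eef_pos: [0.6243, 0.06, 0.0824]
ee_rot: [3.141, -0.0, -1.628]
force: [0.2, -0.7, -1.6]
width: 0.0438
gripper_force: 25.0
```

```bash
python3 -m handwheel '[[[0,0,0.04,0,0,0,255],[0,0,0.04,0,0,0,255]]]'
python3 -m handwheel '[[[0,0,0,0,0,0,130],[0,0,0,0,0,0,70],[0,0,0,0,0,0,70],[0,0,0,0,0,0,70]]]'
python3 -m handwheel '[[[0,0,-0.5,0,0,0,60],[0,0,-1,0,0,0,60],[0,0,-1,0,0,0,60]]]'
python3 -m handwheel '[[[0,0,-0.5,0,0,0,0],[0,0,-0.5,0,0,0,0]]]'
python3 plan.py .402 .200 .18 -1.626 .402 .2 0.081 -1.626
```

```text
t: 41.8
eef_pos: [0.6245, 0.0601, 0.0796]
ee_rot: [3.141, -0.0, -1.628]
force: [-0.3, 0.7, -1.8]
width: 0.0437
gripper_force: 25.0
t: 42.3
eef_pos: [0.6248, 0.0601, 0.08]
ee_rot: [-3.141, 0.0, -1.628]
force: [0.2, 0.5, 0.7]
width: 0.0625
gripper_force: 0.0
t: 42.68
eef_pos: [0.6268, 0.0606, 0.1638]
ee_rot: [-3.135, 0.002, -1.627]
force: [0.5, 0.7, -0.7]
width: 0.0669
gripper_force: 0.0
t: 42.92
eef_pos: [0.6262, 0.0604, 0.2027]
ee_rot: [-3.137, 0.002, -1.627]
force: [-0.6, -0.0, 0.0]
width: 0.0821
gripper_force: 0.0
[-0.546, 1.0, 0.094, -0.01, 0.003, -0.003] rows 2
[-0.548, 1.0, 0.098, 0.0, 0.0, 0.0] rows 2
[-0.492, 0.896, 0.087, 0.0, 0.0, 0.0] rows 2
-- at [0.402 0.2   0.18 ]
[0.0, 0.0, 1.0, 0.0, 0.0, 0.0] rows 2
[0.0, 0.0, 0.238, 0.0, 0.0, 0.0] rows 1
-- at [0.402 0.2   0.081]
```

```bash
python3 -m handwheel '[[[-0.55,1,0.1,0,0,0,0],[-0.55,1,0.1,0,0,0,0],[-0.55,1,0.1,0,0,0,0]]]'
python3 -m handwheel '[[[-0.55,1,0.1,0,0,0,0],[-0.55,1,0.1,0,0,0,0],[-0.55,1,0.1,0,0,0,0]]]'
python3 -m handwheel '[[[-0.49,0.89,0.09,0,0,0,0],[-0.49,0.89,0.09,0,0,0,0],[-0.49,0.89,0.09,0,0,0,0],[-0.49,0.89,0.09,0,0,0,0]]]'
python3 plan.py .402 .200 .13 -1.626 .402 .2 0.081 -1.626
python3 - <<'E'
from h import *
np.set_printoptions(precision=3,suppress=True)
s=cams.grab_frame("scene");t=cams.grab_frame("top");cv2.imwrite("pics/s9f.png",s);cv2.imwrite("pics/t9f.png",t)
cv2.imwrite("pics/c9.png",np.vstack([cv2.resize(s[160:320,240:440],(750,300)),cv2.resize(t[170:340,240:440],(750,300))]))
E
```

```text
t: 43.3
eef_pos: [0.5455, 0.1092, 0.1912]
ee_rot: [3.141, 0.0, -1.626]
force: [0.9, 0.1, 0.2]
width: 0.0874
gripper_force: 0.0
t: 43.68
eef_pos: [0.469, 0.1575, 0.1835]
ee_rot: [3.141, -0.0, -1.626]
force: [-0.2, 0.3, 0.0]
width: 0.0874
gripper_force: 0.0
t: 44.18
eef_pos: [0.402, 0.2002, 0.1766]
ee_rot: [-3.141, -0.0, -1.628]
force: [0.3, -0.2, -0.5]
width: 0.0878
gripper_force: 0.0
[0.002, 0.0, 0.582, -0.001, -0.0, -0.004] rows 1
-- at [0.402 0.2   0.13 ]
[-0.0, 0.0, 0.613, 0.0, -0.0, -0.0] rows 1
-- at [0.402 0.2   0.081]
```

View pics/c9.png

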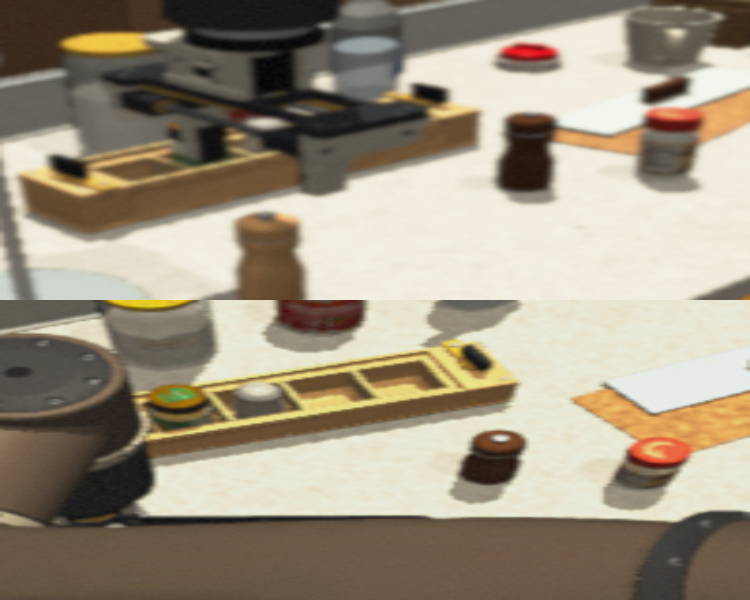

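The spice_b jar and the salt shaker are seated upright in their cells (crop (178,405) and (258,400)). Now the light mill.

```bash
python3 -c "
from h import *
print('sa',plane('top',(415.7,255.6),.106)+[-.0015,.003,0],plane('scene',(240+672*200/750,160+115*160/300),.106),'md',plane('top',(373.3,248.2),.12)+[-.0015,.003,0])"
python3 -m handwheel '[[[0,0,0.58,0,0,0,0],[0,0,0.58,0,0,0,0],[0,0,0.58,0,0,0,0]]]'
python3 -m handwheel '[[[0,0,0.3,0,0,0,0],[0,0,0.61,0,0,0,0],[0,0,0.61,0,0,0,0]]]'
python3 -m handwheel '[[[0,0,0,0,0,0,140],[0,0,0,0,0,0,140],[0,0,0,0,0,0,140],[0,0,0,0,0,0,140],[0,0,0,0,0,0,140]]]' 5
python3 -m handwheel '[[[0,0,0,0,0,0,40],[0,0,0,0,0,0,40],[0,0,0,0,0,0,40],[0,0,0,0,0,0,40]]]'
python3 -m handwheel '[[[0,0,0,0,0,1,40],[0,0,0,0,0,1,40],[0,0,0,0,0,1,40],[0,0,0,0,0,1,40]]]'
python3 -m handwheel '[[[0,0,0,0,0,1,40],[0,0,0,0,0,1,40],[0,0,0,0,0,1,40],[0,0,0,0,0,1,40]]]'
python3 -m handwheel '[[[0,0,0,0,0,1,40],[0,0,0,0,0,1,40],[0,0,0,0,0,1,40],[0,0,0,0,0,1,40]]]'
python3 -m handwheel '[[[0,0,0,0,0,0,255],[0,0,0,0,0,0,255],[0,0,0,0,0,0,255],[0,0,0,0,0,0,255],[0,0,0,0,0,0,255]]]' 25
```

```text
sa [ 0.40107441 -0.21072094  0.106     ] [ 0.40016304 -0.20804147  0.106     ] md [ 0.46001504 -0.11441184  0.12      ]
t: 44.65
eef_pos: [0.4019, 0.2003, 0.1311]
ee_rot: [-3.141, -0.0, -1.628]
force: [0.7, 0.2, 0.3]
width: 0.0876
gripper_force: 0.0
t: 45.02
eef_pos: [0.4011, 0.2, 0.0815]
ee_rot: [3.141, -0.001, -1.628]
force: [-0.6, -0.1, 0.8]
width: 0.0877
gripper_force: 0.0
t: 45.65
eef_pos: [0.4011, 0.2003, 0.0815]
ee_rot: [-3.141, 0.0, -1.628]
force: [0.1, -0.1, -0.4]
width: 0.0434
gripper_force: 0.0
t: 46.15
eef_pos: [0.401, 0.2002, 0.0813]
ee_rot: [3.142, -0.0, -1.628]
force: [0.3, -0.3, -0.3]
width: 0.0728
gripper_force: 0.0
t: 46.65
eef_pos: [0.401, 0.2002, 0.0813]
ee_rot: [3.142, -0.0, -2.127]
force: [-0.1, -0.0, 0.7]
width: 0.0739
gripper_force: 0.0
t: 47.15
eef_pos: [0.4011, 0.2002, 0.0814]
ee_rot: [-3.142, -0.0, -2.624]
force: [0.2, -0.9, 0.2]
width: 0.074
gripper_force: 0.0
t: 47.65
eef_pos: [0.4011, 0.2003, 0.0814]
ee_rot: [3.142, 0.0, -3.123]
force: [0.5, 0.3, -0.3]
width: 0.0739
gripper_force: 0.0
t: 48.28
eef_pos: [0.401, 0.2002, 0.0814]
ee_rot: [-3.142, -0.0, -3.127]
force: [-0.2, 0.2, -0.5]
width: 0.0389
gripper_force: 25.0
```

```bash
python3 -m handwheel '[[[0,0,-0.5,0,0,0,255],[0,0,-1,0,0,0,255],[0,0,-1,0,0,0,255]]]'
python3 -m handwheel '[[[0,0,-0.4,0,0,0,255],[0,0,-0.4,0,0,0,255],[0,0,-0.4,0,0,0,255]]]'
python3 plan.py .6269 .1182 .19 -1.626
```

```text
t: 48.65
eef_pos: [0.4023, 0.2016, 0.1641]
ee_rot: [3.138, 0.004, -3.127]
force: [0.4, 0.1, -2.8]
width: 0.0391
gripper_force: 25.0
t: 49.02
eef_pos: [0.4004, 0.1998, 0.1922]
ee_rot: [-3.141, -0.001, -3.128]
force: [0.8, -0.0, -1.8]
width: 0.0391
gripper_force: 25.0
[-1.0, -0.375, 0.008, 0.0, -0.001, -1.0] rows 3
[-0.862, -1.0, 0.011, 0.0, -0.001, -1.0] rows 3
[-0.131, -0.608, 0.006, 0.001, -0.001, -1.0] rows 3
-- at [0.627 0.118 0.19 ]
```

```bash
python3 -m handwheel '[[[-0.33,-0.12,0,0,0,-0.33,255],[-0.67,-0.25,0,0,0,-0.66,255],[-1,-0.37,0,0,0,-1,255],[-1,-0.37,0,0,0,-1,255]]]'
python3 -m handwheel '[[[-0.29,-0.33,0,0,0,-0.33,255],[-0.57,-0.67,0,0,0,-0.66,255],[-0.86,-1,0,0,0,-1,255],[-0.86,-1,0,0,0,-1,255]]]'
python3 -m handwheel '[[[-0.04,-0.2,0,0,0,-0.33,255],[-0.09,-0.4,0,0,0,-0.66,255],[-0.13,-0.61,0,0,0,-1,255],[-0.13,-0.61,0,0,0,-1,255],[-0.13,-0.61,0,0,0,-1,255]]]'
python3 plan.py .6269 .1182 .15 -1.626 .6269 .1182 .0905 -1.626
```

```text
t: 49.52
eef_pos: [0.482, 0.1708, 0.1913]
ee_rot: [-3.141, -0.003, -2.628]
force: [-0.3, -0.1, -1.7]
width: 0.0389
gripper_force: 25.0
t: 50.02
eef_pos: [0.5812, 0.1351, 0.1912]
ee_rot: [3.14, -0.003, -2.129]
force: [0.4, -0.7, -2.3]
width: 0.0391
gripper_force: 25.0
t: 50.65
eef_pos: [0.6264, 0.1192, 0.1926]
ee_rot: [3.14, -0.0, -1.632]
force: [0.0, -0.9, -1.6]
width: 0.0394
gripper_force: 25.0
[0.012, -0.007, 0.533, 0.003, -0.001, -0.011] rows 1
-- at [0.627 0.118 0.15 ]
[-0.0, -0.0, 0.744, -0.0, 0.0, -0.0] rows 1
-- at [0.627 0.118 0.09 ]
```

```bash
python3 -m handwheel '[[[0.01,-0.01,0.27,0,0,0,255],[0.01,-0.01,0.53,0,0,0,255],[0.01,-0.01,0.53,0,0,0,255]]]'
python3 -m handwheel '[[[0,0,0.2,0,0,0,255],[0,0,0.35,0,0,0,255],[0,0,0.5,0,0,0,255],[0,0,0.6,0,0,0,255],[0,0,0.6,0,0,0,255]]]'
python3 -m handwheel '[[[0,0,0.08,0,0,0,255],[0,0,0.15,0,0,0,255],[0,0,0.15,0,0,0,255],[0,0,0.15,0,0,0,255]]]'
```

```text
t: 51.02
eef_pos: [0.6265, 0.118, 0.1494]
ee_rot: [3.138, -0.001, -1.63]
force: [0.2, 0.1, -1.0]
width: 0.039
gripper_force: 25.0
t: 51.65
eef_pos: [0.628, 0.1179, 0.1021]
ee_rot: [3.14, -0.001, -1.628]
force: [-0.0, 0.1, -1.8]
width: 0.0391
gripper_force: 25.0
t: 52.15
eef_pos: [0.6285, 0.1181, 0.0911]
ee_rot: [-3.141, -0.0, -1.628]
force: [-0.1, 0.1, -1.2]
width: 0.0392
gripper_force: 25.0
```

```bash
python3 -m handwheel '[[[0,0,0.02,0,0,0,255],[0,0,0.02,0,0,0,255]]]'
python3 -m handwheel '[[[0,0,0,0,0,0,130],[0,0,0,0,0,0,70],[0,0,0,0,0,0,70],[0,0,0,0,0,0,70]]]'
python3 -m handwheel '[[[0,0,-0.5,0,0,0,60],[0,0,-1,0,0,0,60],[0,0,-1,0,0,0,60]]]'
python3 -m handwheel '[[[0,0,-0.4,0,0,0,0],[0,0,-0.4,0,0,0,0]]]'
python3 plan.py .4605 -.115 .18 -1.626 .4605 -.115 0.081 -1.626
```

```text
t: 52.4
eef_pos: [0.6283, 0.1181, 0.0894]
ee_rot: [3.142, 0.0, -1.628]
force: [-0.0, 0.2, -1.9]
width: 0.0391
gripper_force: 25.0
t: 52.9
eef_pos: [0.6284, 0.1181, 0.0895]
ee_rot: [-3.141, 0.0, -1.628]
force: [0.2, 0.1, -0.4]
width: 0.0623
gripper_force: 0.0
t: 53.28
eef_pos: [0.6304, 0.1188, 0.1734]
ee_rot: [-3.135, 0.003, -1.627]
force: [0.9, -0.1, -0.1]
width: 0.0667
gripper_force: 0.0
t: 53.52
eef_pos: [0.6296, 0.1184, 0.2035]
ee_rot: [-3.138, 0.001, -1.627]
force: [-0.8, -0.0, 1.1]
width: 0.0818
gripper_force: 0.0
[1.0, 0.641, 0.093, -0.007, 0.003, -0.003] rows 2
[1.0, 0.643, 0.097, -0.0, -0.0, 0.0] rows 2
[1.0, 0.644, 0.097, -0.0, -0.0, 0.0] rows 2
[0.031, 0.02, 0.003, -0.0, -0.0, 0.0] rows 1
-- at [ 0.46  -0.115  0.18 ]
[-0.0, 0.0, 1.0, -0.0, -0.0, 0.0] rows 2
[-0.0, 0.0, 0.238, -0.0, -0.0, 0.0] rows 1
-- at [ 0.461 -0.115  0.081]
```

```bash
python3 -m handwheel '[[[1,0.64,0.1,0,0,0,0],[1,0.64,0.1,0,0,0,0],[1,0.64,0.1,0,0,0,0]]]'
python3 -m handwheel '[[[1,0.64,0.1,0,0,0,0],[1,0.64,0.1,0,0,0,0],[1,0.64,0.1,0,0,0,0]]]'
python3 -m handwheel '[[[1,0.64,0.1,0,0,0,0],[1,0.64,0.1,0,0,0,0],[1,0.64,0.1,0,0,0,0],[1,0.64,0.1,0,0,0,0]]]'
python3 plan.py .4605 -.115 .13 -1.626 .4605 -.115 0.081 -1.626
```

```text
t: 53.9
eef_pos: [0.5709, 0.0395, 0.1927]
ee_rot: [3.14, -0.0, -1.63]
force: [0.1, -0.4, 0.1]
width: 0.0876
gripper_force: 0.0
t: 54.28
eef_pos: [0.5159, -0.0369, 0.1849]
ee_rot: [3.141, 0.0, -1.629]
force: [1.5, 0.2, -0.5]
width: 0.0878
gripper_force: 0.0
t: 54.78
eef_pos: [0.4624, -0.1123, 0.1774]
ee_rot: [-3.141, -0.0, -1.628]
force: [0.6, 0.8, 0.8]
width: 0.0877
gripper_force: 0.0
[0.036, 0.023, 0.592, -0.001, -0.0, -0.003] rows 1
-- at [ 0.46  -0.115  0.13 ]
[-0.0, -0.0, 0.613, -0.0, -0.0, -0.0] rows 1
-- at [ 0.46  -0.115  0.081]
```

```bash
python3 -m handwheel '[[[0.04,0.02,0.59,0,0,0,0],[0.04,0.02,0.59,0,0,0,0],[0.04,0.02,0.59,0,0,0,0]]]'
python3 -m handwheel '[[[0,0,0.3,0,0,0,0],[0,0,0.61,0,0,0,0],[0,0,0.61,0,0,0,0]]]'
python3 -m handwheel '[[[0,0,0,0,0,0,140],[0,0,0,0,0,0,140],[0,0,0,0,0,0,140],[0,0,0,0,0,0,140],[0,0,0,0,0,0,140]]]' 5
python3 -m handwheel '[[[0,0,0,0,0,0,40],[0,0,0,0,0,0,40],[0,0,0,0,0,0,40],[0,0,0,0,0,0,40]]]'
python3 -m handwheel '[[[0,0,0,0,0,1,40],[0,0,0,0,0,1,40],[0,0,0,0,0,1,40],[0,0,0,0,0,1,40]]]'
python3 -m handwheel '[[[0,0,0,0,0,1,40],[0,0,0,0,0,1,40],[0,0,0,0,0,1,40],[0,0,0,0,0,1,40]]]'
python3 -m handwheel '[[[0,0,0,0,0,1,40],[0,0,0,0,0,1,40],[0,0,0,0,0,1,40],[0,0,0,0,0,1,40]]]'
python3 -m handwheel '[[[0,0,0,0,0,0,255],[0,0,0,0,0,0,255],[0,0,0,0,0,0,255],[0,0,0,0,0,0,255],[0,0,0,0,0,0,255]]]' 25
python3 -m handwheel '[[[0,0,-0.5,0,0,0,255],[0,0,-1,0,0,0,255],[0,0,-1,0,0,0,255]]]'
python3 -m handwheel '[[[0,0,-0.4,0,0,0,255],[0,0,-0.4,0,0,0,255],[0,0,-0.4,0,0,0,255]]]'
python3 plan.py .6180 -.0555 .19 -1.626
```

```text
t: 55.15
eef_pos: [0.4607, -0.1154, 0.1311]
ee_rot: [-3.141, -0.001, -1.627]
force: [0.6, 1.0, 0.9]
width: 0.0878
gripper_force: 0.0
t: 55.52
eef_pos: [0.4597, -0.1157, 0.0815]
ee_rot: [3.141, -0.0, -1.627]
force: [0.6, -0.2, 1.0]
width: 0.0876
gripper_force: 0.0
t: 56.15
eef_pos: [0.4596, -0.1159, 0.0815]
ee_rot: [-3.141, 0.0, -1.628]
force: [-0.2, -0.4, 0.3]
width: 0.0434
gripper_force: 0.0
t: 56.65
eef_pos: [0.4595, -0.1159, 0.0813]
ee_rot: [3.142, -0.0, -1.628]
force: [-0.1, 0.0, -0.8]
width: 0.0725
gripper_force: 0.0
t: 57.15
eef_pos: [0.4595, -0.1159, 0.0813]
ee_rot: [3.142, -0.0, -2.127]
force: [0.1, 0.4, 0.0]
width: 0.074
gripper_force: 0.0
t: 57.65
eef_pos: [0.4595, -0.1159, 0.0814]
ee_rot: [3.142, -0.0, -2.624]
force: [-0.9, -0.1, 0.1]
width: 0.074
gripper_force: 0.0
t: 58.15
eef_pos: [0.4595, -0.1159, 0.0814]
ee_rot: [3.142, -0.0, -3.123]
force: [-0.4, 0.4, -0.4]
width: 0.0739
gripper_force: 0.0
t: 58.78
eef_pos: [0.4595, -0.1159, 0.0813]
ee_rot: [3.142, -0.0, -3.128]
force: [0.4, -0.2, 0.1]
width: 0.039
gripper_force: 25.0
t: 59.15
eef_pos: [0.4615, -0.1158, 0.1642]
ee_rot: [3.141, 0.006, -3.127]
force: [0.2, -0.2, -1.0]
width: 0.0388
gripper_force: 25.0
t: 59.52
eef_pos: [0.4588, -0.1158, 0.1922]
ee_rot: [3.141, -0.001, -3.128]
force: [-0.5, -0.2, -2.3]
width: 0.0389
gripper_force: 25.0
[-1.0, 0.363, 0.012, 0.001, -0.001, -1.0] rows 3
[-1.0, -0.152, 0.013, 0.001, -0.0, -1.0] rows 3
[-0.041, -0.032, 0.0, 0.001, -0.001, -1.0] rows 3
-- at [ 0.618 -0.056  0.19 ]
```

```bash
python3 -m handwheel '[[[-0.33,0.12,0,0,0,-0.33,255],[-0.67,0.24,0,0,0,-0.66,255],[-1,0.36,0,0,0,-1,255],[-1,0.36,0,0,0,-1,255]]]'
python3 -m handwheel '[[[-0.33,-0.05,0,0,0,-0.33,255],[-0.67,-0.1,0,0,0,-0.66,255],[-1,-0.15,0,0,0,-1,255],[-1,-0.15,0,0,0,-1,255]]]'
python3 -m handwheel '[[[-0.04,-0.03,0,0,0,-0.33,255],[-0.04,-0.03,0,0,0,-0.66,255],[-0.04,-0.03,0,0,0,-1,255],[-0.04,-0.03,0,0,0,-1,255],[-0.04,-0.03,0,0,0,-1,255]]]'
python3 plan.py .6175 -.0555 .15 -1.626 .6175 -.0555 .0905 -1.626
```

```text
t: 60.02
eef_pos: [0.5397, -0.0855, 0.1912]
ee_rot: [3.14, -0.003, -2.626]
force: [-1.5, 0.2, -1.2]
width: 0.039
gripper_force: 25.0
t: 60.52
eef_pos: [0.6148, -0.0568, 0.1914]
ee_rot: [3.14, -0.002, -2.128]
force: [-0.7, -0.1, -2.3]
width: 0.039
gripper_force: 25.0
t: 61.15
eef_pos: [0.6177, -0.0559, 0.1931]
ee_rot: [3.141, -0.0, -1.633]
force: [0.1, 0.5, -2.1]
width: 0.0388
gripper_force: 25.0
[-0.005, 0.003, 0.538, 0.001, -0.0, -0.014] rows 1
-- at [ 0.618 -0.055  0.15 ]
[0.0, -0.0, 0.744, 0.0, -0.0, -0.0] rows 1
-- at [ 0.617 -0.055  0.09 ]
```

```bash
python3 -m handwheel '[[[0,0,0.27,0,0,0,255],[0,0,0.53,0,0,0,255],[0,0,0.53,0,0,0,255]]]'
python3 -m handwheel '[[[0,0,0.2,0,0,0,255],[0,0,0.35,0,0,0,255],[0,0,0.5,0,0,0,255],[0,0,0.6,0,0,0,255],[0,0,0.6,0,0,0,255]]]'
python3 -m handwheel '[[[0,0,0.08,0,0,0,255],[0,0,0.17,0,0,0,255],[0,0,0.17,0,0,0,255],[0,0,0.17,0,0,0,255]]]'
python3 -m handwheel '[[[0,0,0,0,0,0,130],[0,0,0,0,0,0,70],[0,0,0,0,0,0,70],[0,0,0,0,0,0,70]]]'
python3 -m handwheel '[[[0,0,-0.5,0,0,0,60],[0,0,-1,0,0,0,60],[0,0,-1,0,0,0,60]]]'
python3 -m handwheel '[[[0,0,-0.4,0,0,0,0],[0,0,-0.4,0,0,0,0]]]'
python3 plan.py .4015 -.211 .17 -1.626
```

```text
t: 61.52
eef_pos: [0.617, -0.0559, 0.1493]
ee_rot: [3.138, -0.001, -1.631]
force: [-0.9, -0.0, 0.3]
width: 0.0392
gripper_force: 25.0
t: 62.15
eef_pos: [0.618, -0.0557, 0.1022]
ee_rot: [3.14, -0.0, -1.628]
force: [0.0, 0.3, -0.3]
width: 0.039
gripper_force: 25.0
t: 62.65
eef_pos: [0.6186, -0.0557, 0.0894]
ee_rot: [-3.141, -0.0, -1.628]
force: [-0.1, 0.4, -1.9]
width: 0.0393
gripper_force: 25.0
t: 63.15
eef_pos: [0.6185, -0.0557, 0.0895]
ee_rot: [-3.141, 0.0, -1.628]
force: [0.4, -0.3, -0.4]
width: 0.0623
gripper_force: 0.0
t: 63.52
eef_pos: [0.6206, -0.0555, 0.1733]
ee_rot: [-3.135, 0.001, -1.627]
force: [1.1, 0.2, -0.7]
width: 0.067
gripper_force: 0.0
t: 63.78
eef_pos: [0.6197, -0.0556, 0.2035]
ee_rot: [-3.138, 0.0, -1.627]
force: [0.7, 0.6, -1.5]
width: 0.0813
gripper_force: 0.0
[0.801, 1.0, 0.156, -0.008, 0.001, -0.003] rows 2
[0.799, 1.0, 0.16, 0.0, -0.0, 0.0] rows 2
[0.492, 0.615, 0.098, 0.0, -0.0, 0.0] rows 2
-- at [ 0.402 -0.211  0.17 ]
```

```bash
python3 -m handwheel '[[[0.8,1,0.16,0,0,0,0],[0.8,1,0.16,0,0,0,0],[0.8,1,0.16,0,0,0,0]]]'
python3 -m handwheel '[[[0.8,1,0.16,0,0,0,0],[0.8,1,0.16,0,0,0,0],[0.8,1,0.16,0,0,0,0]]]'
python3 -m handwheel '[[[0.49,0.61,0.1,0,0,0,0],[0.49,0.61,0.1,0,0,0,0],[0.49,0.61,0.1,0,0,0,0],[0.49,0.61,0.1,0,0,0,0]]]'
python3 plan.py .4015 -.211 .12 -1.626 .4015 -.211 .071 -1.626
```

```text
t: 64.15
eef_pos: [0.5321, -0.1162, 0.1876]
ee_rot: [3.14, 0.0, -1.63]
force: [0.4, 0.7, 0.4]
width: 0.0877
gripper_force: 0.0
t: 64.53
eef_pos: [0.4494, -0.1751, 0.1751]
ee_rot: [3.14, 0.0, -1.63]
force: [0.7, 0.2, 0.3]
width: 0.0877
gripper_force: 0.0
t: 65.03
eef_pos: [0.4017, -0.2103, 0.1678]
ee_rot: [-3.141, -0.0, -1.627]
force: [0.1, -0.2, 0.2]
width: 0.0875
gripper_force: 0.0
[0.009, 0.003, 0.598, -0.001, -0.0, -0.002] rows 1
-- at [ 0.401 -0.211  0.12 ]
[-0.0, -0.001, 0.612, 0.0, -0.0, 0.0] rows 1
-- at [ 0.402 -0.211  0.071]
```

```bash
python3 -m handwheel '[[[0,0,0.6,0,0,0,0],[0,0,0.6,0,0,0,0],[0,0,0.6,0,0,0,0]]]'
python3 -m handwheel '[[[0,0,0.3,0,0,0,0],[0,0,0.6,0,0,0,0],[0,0,0.6,0,0,0,0]]]'
python3 -m handwheel '[[[0,0,0,0,0,0,128],[0,0,0,0,0,0,128],[0,0,0,0,0,0,128],[0,0,0,0,0,0,128],[0,0,0,0,0,0,128]]]' 5
python3 -m handwheel '[[[0,0,0,0,0,0,40],[0,0,0,0,0,0,40],[0,0,0,0,0,0,40],[0,0,0,0,0,0,40]]]'
python3 -m handwheel '[[[0,0,0,0,0,1,40],[0,0,0,0,0,1,40],[0,0,0,0,0,1,40],[0,0,0,0,0,1,40]]]'
python3 -m handwheel '[[[0,0,0,0,0,1,40],[0,0,0,0,0,1,40],[0,0,0,0,0,1,40],[0,0,0,0,0,1,40]]]'
python3 -m handwheel '[[[0,0,0,0,0,1,40],[0,0,0,0,0,1,40],[0,0,0,0,0,1,40],[0,0,0,0,0,1,40]]]'
python3 -m handwheel '[[[0,0,0,0,0,0,255],[0,0,0,0,0,0,255],[0,0,0,0,0,0,255],[0,0,0,0,0,0,255],[0,0,0,0,0,0,255]]]' 25
python3 -m handwheel '[[[0,0,-0.5,0,0,0,255],[0,0,-1,0,0,0,255],[0,0,-1,0,0,0,255]]]'
python3 -m handwheel '[[[0,0,-0.4,0,0,0,255],[0,0,-0.4,0,0,0,255],[0,0,-0.4,0,0,0,255]]]'
python3 plan.py .6141 -.1134 .185 -1.626
```

```text
t: 65.4
eef_pos: [0.4015, -0.2107, 0.1207]
ee_rot: [-3.141, -0.001, -1.627]
force: [0.3, 0.1, -0.9]
width: 0.0876
gripper_force: 0.0
t: 65.78
eef_pos: [0.4006, -0.2107, 0.072]
ee_rot: [3.141, -0.0, -1.627]
force: [-0.2, -0.4, 0.1]
width: 0.0878
gripper_force: 0.0
t: 66.4
eef_pos: [0.4007, -0.2107, 0.072]
ee_rot: [-3.141, -0.0, -1.628]
force: [0.2, 0.4, 1.3]
width: 0.046
gripper_force: 0.8
t: 66.9
eef_pos: [0.4004, -0.2107, 0.0717]
ee_rot: [3.141, 0.0, -1.628]
force: [0.4, 0.1, -0.1]
width: 0.0732
gripper_force: 0.0
t: 67.4
eef_pos: [0.4004, -0.2107, 0.0717]
ee_rot: [3.141, -0.0, -2.127]
force: [-0.2, -0.1, -0.5]
width: 0.0737
gripper_force: 0.0
t: 67.9
eef_pos: [0.4004, -0.2107, 0.0717]
ee_rot: [3.142, -0.0, -2.624]
force: [0.5, 0.4, -0.3]
width: 0.0739
gripper_force: 0.0
t: 68.4
eef_pos: [0.4004, -0.2107, 0.0717]
ee_rot: [-3.142, -0.0, -3.123]
force: [-0.4, 0.5, -0.1]
width: 0.0735
gripper_force: 0.0
t: 69.03
eef_pos: [0.4005, -0.2107, 0.0717]
ee_rot: [3.142, -0.0, -3.127]
force: [0.6, 0.2, -0.8]
width: 0.0442
gripper_force: 24.9
t: 69.4
eef_pos: [0.4023, -0.211, 0.1545]
ee_rot: [-3.141, 0.006, -3.127]
force: [-0.7, -0.2, -2.2]
width: 0.0441
gripper_force: 24.9
t: 69.78
eef_pos: [0.3997, -0.2104, 0.1826]
ee_rot: [3.141, -0.001, -3.128]
force: [0.4, 0.4, -0.9]
width: 0.0437
gripper_force: 24.9
[-1.0, 0.437, -0.012, 0.001, -0.0, -1.0] rows 3
[-1.0, -0.089, -0.011, 0.001, -0.0, -1.0] rows 3
[-0.704, -0.47, -0.01, 0.002, -0.001, -1.0] rows 3
-- at [ 0.614 -0.113  0.185]
```

```bash
python3 -m handwheel '[[[-0.33,0.15,0,0,0,-0.33,255],[-0.67,0.29,0,0,0,-0.66,255],[-1,0.44,0,0,0,-1,255],[-1,0.44,0,0,0,-1,255]]]'
python3 -m handwheel '[[[-0.33,-0.03,0,0,0,-0.33,255],[-0.67,-0.06,0,0,0,-0.66,255],[-1,-0.09,0,0,0,-1,255],[-1,-0.09,0,0,0,-1,255]]]'
python3 -m handwheel '[[[-0.23,-0.16,0,0,0,-0.33,255],[-0.47,-0.31,0,0,0,-0.66,255],[-0.7,-0.47,0,0,0,-1,255],[-0.7,-0.47,0,0,0,-1,255],[-0.7,-0.47,0,0,0,-1,255]]]'
python3 plan.py .6141 -.1134 .135 -1.626 .6141 -.1134 .08 -1.626
```

```text
t: 70.28
eef_pos: [0.4806, -0.1737, 0.1818]
ee_rot: [3.14, -0.002, -2.625]
force: [-0.5, 0.5, -1.6]
width: 0.044
gripper_force: 24.9
t: 70.78
eef_pos: [0.5533, -0.141, 0.1821]
ee_rot: [3.14, -0.001, -2.128]
force: [-0.5, 0.8, -1.8]
width: 0.0441
gripper_force: 24.9
t: 71.4
eef_pos: [0.6133, -0.1141, 0.183]
ee_rot: [3.14, -0.0, -1.632]
force: [-0.5, -0.6, -1.2]
width: 0.0443
gripper_force: 24.9
[-0.009, -0.01, 0.6, 0.004, 0.0, -0.012] rows 1
-- at [ 0.614 -0.113  0.135]
[-0.0, -0.0, 0.687, -0.0, 0.0, 0.0] rows 1
-- at [ 0.614 -0.113  0.08 ]
```

```bash
python3 -m handwheel '[[[-0.01,-0.01,0.3,0,0,0,255],[-0.01,-0.01,0.6,0,0,0,255],[-0.01,-0.01,0.6,0,0,0,255]]]'
python3 -m handwheel '[[[0,0,0.2,0,0,0,255],[0,0,0.35,0,0,0,255],[0,0,0.5,0,0,0,255],[0,0,0.58,0,0,0,255],[0,0,0.58,0,0,0,255]]]'
python3 -m handwheel '[[[0,0,0.06,0,0,0,255],[0,0,0.12,0,0,0,255],[0,0,0.12,0,0,0,255],[0,0,0.12,0,0,0,255]]]'
```

```text
t: 71.78
eef_pos: [0.6132, -0.1134, 0.134]
ee_rot: [3.137, -0.0, -1.631]
force: [-0.4, -1.4, -0.3]
width: 0.0444
gripper_force: 24.9
t: 72.4
eef_pos: [0.6153, -0.113, 0.0888]
ee_rot: [3.141, -0.0, -1.628]
force: [-0.8, -0.2, -1.8]
width: 0.0441
gripper_force: 24.9
t: 72.9
eef_pos: [0.6156, -0.113, 0.0799]
ee_rot: [-3.141, -0.0, -1.628]
force: [-0.7, 1.0, -1.1]
width: 0.044
gripper_force: 24.9
```

```bash
python3 -m handwheel '[[[0,0,0.02,0,0,0,255],[0,0,0.02,0,0,0,255]]]'
python3 -m handwheel '[[[0,0,0,0,0,0,130],[0,0,0,0,0,0,70],[0,0,0,0,0,0,70],[0,0,0,0,0,0,70]]]'
python3 -m handwheel '[[[0,0,-0.5,0,0,0,60],[0,0,-1,0,0,0,60],[0,0,-1,0,0,0,60]]]'
python3 -m handwheel '[[[0,0,-0.9,0,0,0,0],[0,0,-0.9,0,0,0,0],[0,0,-0.9,0,0,0,0]]]'
python3 -m handwheel '[[[1,1,0,0,0,0,0],[1,1,0,0,0,0,0],[1,1,0,0,0,0,0]]]'
python3 -m handwheel '[[[1,0.5,0,0,0,0,0],[1,0.5,0,0,0,0,0],[1,0.5,0,0,0,0,0]]]'
python3 -m handwheel '[[[1,0,0,0,0,0,0],[1,0,0,0,0,0,0],[1,0,0,0,0,0,0]]]'
python3 -m handwheel '[[[1,0,0,0,0,0,0],[1,0,0,0,0,0,0],[1,0,0,0,0,0,0]]]'
python3 -m handwheel '[[[1,0,0,0,0,0,0],[1,0,0,0,0,0,0],[1,0,0,0,0,0,0]]]'
python3 - <<'E'
from h import *
s=cams.grab_frame("scene");t=cams.grab_frame("top");cv2.imwrite("pics/s11f.png",s);cv2.imwrite("pics/t11f.png",t)
cv2.imwrite("pics/c11.png",np.vstack([cv2.resize(s[130:300,150:490],(600,300)),cv2.resize(t[150:320,150:490],(600,300))]))
E
```

```text
t: 73.15
eef_pos: [0.6155, -0.1129, 0.0781]
ee_rot: [3.142, 0.0, -1.628]
force: [-0.1, 0.8, -1.9]
width: 0.0442
gripper_force: 24.9
t: 73.65
eef_pos: [0.6156, -0.113, 0.0783]
ee_rot: [-3.141, 0.0, -1.628]
force: [-0.5, -0.1, -1.1]
width: 0.0627
gripper_force: 0.0
t: 74.03
eef_pos: [0.6178, -0.113, 0.1621]
ee_rot: [-3.135, 0.0, -1.627]
force: [-0.4, -0.1, -1.1]
width: 0.067
gripper_force: 0.0
t: 74.4
eef_pos: [0.6157, -0.1128, 0.2306]
ee_rot: [-3.14, 0.001, -1.628]
force: [-0.8, -0.0, -0.2]
width: 0.0865
gripper_force: 0.0
t: 74.78
eef_pos: [0.5279, -0.1898, 0.2288]
ee_rot: [3.139, 0.0, -1.631]
force: [0.9, 0.4, 0.9]
width: 0.0874
gripper_force: 0.0
t: 75.15
eef_pos: [0.4855, -0.2667, 0.2286]
ee_rot: [3.139, 0.0, -1.63]
force: [-0.0, -0.2, 0.4]
width: 0.0874
gripper_force: 0.0
t: 75.53
eef_pos: [0.4821, -0.346, 0.2286]
ee_rot: [3.14, 0.001, -1.629]
force: [-0.4, 0.6, 0.7]
width: 0.0877
gripper_force: 0.0
t: 75.9
eef_pos: [0.4775, -0.4254, 0.2292]
ee_rot: [3.14, 0.001, -1.629]
force: [0.1, 0.6, -0.8]
width: 0.0876
gripper_force: 0.0
t: 76.28
eef_pos: [0.473, -0.505, 0.2294]
ee_rot: [3.141, 0.001, -1.629]
force: [-0.5, 0.5, -0.9]
width: 0.0874
gripper_force: 0.0
```

View pics/c11.png

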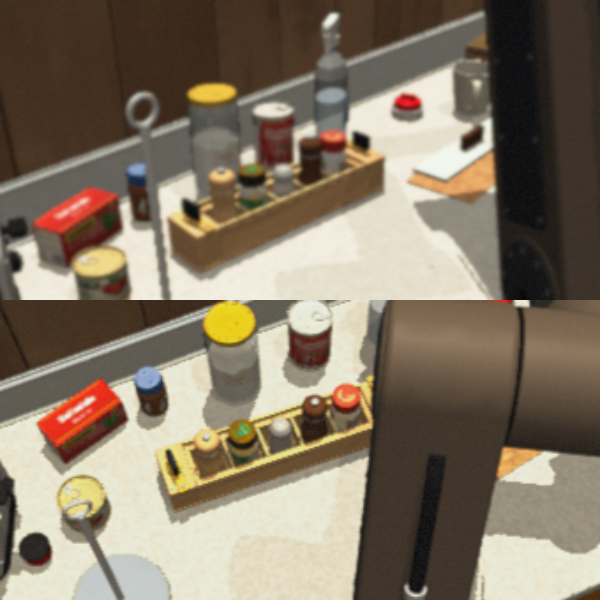

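All five items are seated upright. But the pull is now at scene (418,206), where it was (424,211), so the panel has been knocked on the mat. I'll move clear and measure it.

```bash
python3 -m handwheel '[[[-1,0,0,0,0,0,0],[-1,0,0,0,0,0,0],[-1,0,0,0,0,0,0]]]'
python3 -m handwheel '[[[-1,0,0,0,0,0,0],[-1,0,0,0,0,0,0],[-1,0,0,0,0,0,0]]]'
python3 -m handwheel '[[[-1,0,0,0,0,0,0],[-1,0,0,0,0,0,0],[-1,0,0,0,0,0,0]]]'
python3 -m handwheel '[[[-1,0,0,0,0,0,0],[-1,0,0,0,0,0,0],[-1,0,0,0,0,0,0]]]'
python3 -m handwheel '[[[-1,0,0,0,0,0,0],[-1,0,0,0,0,0,0],[-1,0,0,0,0,0,0]]]'
python3 -m handwheel '[[[-1,0,0,0,0,0,0],[-1,0,0,0,0,0,0],[-1,0,0,0,0,0,0]]]'
python3 - <<'E'
from h import *
np.set_printoptions(precision=1,suppress=True)
s=cams.grab_frame("scene");t=cams.grab_frame("top");cv2.imwrite("pics/s12f.png",s);cv2.imwrite("pics/t12f.png",t)
cv2.imwrite("pics/c12.png",np.hstack([cv2.resize(s[180:260,375:475],(400,320),interpolation=cv2.INTER_CUBIC),cv2.resize(t[165:265,385:510],(400,320),interpolation=cv2.INTER_CUBIC)]))
E
```

```text
t: 76.75
eef_pos: [0.4782, -0.4234, 0.2314]
ee_rot: [-3.14, -0.0, -1.625]
force: [-2.0, 0.2, 0.5]
width: 0.0878
gripper_force: 0.0
t: 77.12
eef_pos: [0.4825, -0.345, 0.2308]
ee_rot: [-3.141, -0.0, -1.626]
force: [0.3, -0.1, 0.3]
width: 0.0874
gripper_force: 0.0
t: 77.5
eef_pos: [0.4871, -0.2657, 0.2305]
ee_rot: [-3.141, -0.0, -1.626]
force: [0.5, -0.4, 0.8]
width: 0.0876
gripper_force: 0.0
t: 77.88
eef_pos: [0.4916, -0.1861, 0.2303]
ee_rot: [-3.141, -0.0, -1.626]
force: [-0.2, -0.9, -0.4]
width: 0.0874
gripper_force: 0.0
t: 78.25
eef_pos: [0.4961, -0.1063, 0.2302]
ee_rot: [3.142, -0.0, -1.627]
force: [-0.1, -0.2, -0.1]
width: 0.0877
gripper_force: 0.0
t: 78.62
eef_pos: [0.5006, -0.0264, 0.2301]
ee_rot: [3.141, -0.0, -1.627]
force: [-0.1, -0.3, -0.2]
width: 0.0881
gripper_force: 0.0
```

View pics/c12.png

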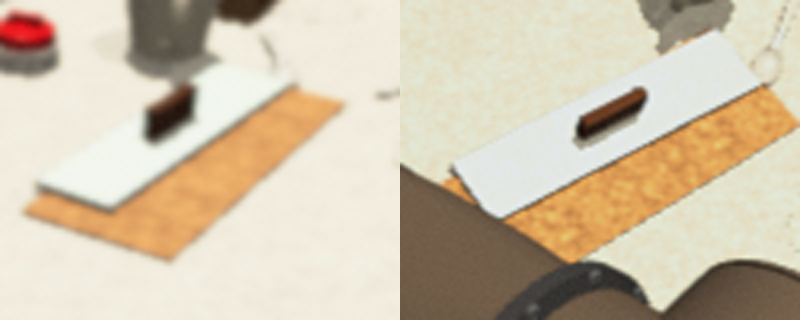

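The panel has been pushed about 3 to 4 cm toward +x and overhangs the mat's far edge. I'll measure it and re-lay it.

```bash
python3 - <<'E'
from h import *
np.set_printoptions(precision=1,suppress=True)
t=cv2.imread("pics/t12f.png");s=cv2.imread("pics/s12f.png")
c=[plane("top",(385+u/3.2,165+v/3.2),.012)*1000 for u,v in((53,168),(310,30),(368,84),(100,220))]
print(np.array(c),sum(c)/4)
d=c[0]-c[1]+c[3]-c[2];print("yaw",np.arctan2(-d[0],d[1]),np.linalg.norm(d)/2)
cs=[plane("scene",(375+u/4,180+v/4),.012)*1000 for u,v in((38,188),(112,210),(296,85),(218,66))]
print(np.array(cs),sum(cs)/4); d=cs[0]-cs[3]+cs[1]-cs[2];print("yaw",np.arctan2(-d[0],d[1]),np.linalg.norm(d)/2)
print("pull",plane("top",(385+212/3.2,165+105/3.2),.042)*1000,plane("scene",(375+170/4,180+112/4),.027)*1000,tri((375+168/4,180+112/4),(385+211/3.2,165+112/3.2)))
E
```

```text
[[ 563.7 -269.2   12. ]
 [ 598.7 -561.2   12. ]
 [ 524.6 -578.8   12. ]
 [ 498.8 -282.7   12. ]] [ 546.4 -423.    12. ]
yaw 0.1028846252129874 295.63377223401733
[[ 556.8 -257.8   12. ]
 [ 492.9 -269.1   12. ]
 [ 518.  -569.3   12. ]
 [ 590.8 -556.5   12. ]] [ 539.6 -413.2   12. ]
yaw 0.09830581319895375 300.87923605103856
pull [ 549.8 -419.9   42. ] [ 547.1 -419.    27. ] (array([ 0.6, -0.4,  0. ]), np.float64(0.0004003959594982665))
```

```bash
python3 -m handwheel '[[[1,-0.1,0,0,0,-0.31,0],[1,-0.1,0,0,0,-0.31,0],[1,-0.1,0,0,0,-0.31,0]]]'
python3 plan.py .5455 -.4175 .2 -1.471
```

```text
t: 79.1
eef_pos: [0.5033, -0.1089, 0.2299]
ee_rot: [3.141, -0.0, -1.477]
force: [0.5, -0.8, -0.1]
width: 0.0876
gripper_force: 0.0
[1.0, -0.042, 0.096, 0.001, -0.0, -0.011] rows 2
[1.0, -0.036, 0.096, 0.0, -0.0, -0.0] rows 2
[1.0, -0.036, 0.097, 0.0, -0.0, -0.0] rows 2
[0.89, -0.032, 0.086, 0.0, -0.0, -0.0] rows 2
-- at [ 0.545 -0.418  0.2  ]
```

```bash
python3 -m handwheel '[[[1,-0.04,0.1,0,0,0,0],[1,-0.04,0.1,0,0,0,0],[1,-0.04,0.1,0,0,0,0]]]'
python3 -m handwheel '[[[1,-0.04,0.1,0,0,0,0],[1,-0.04,0.1,0,0,0,0],[1,-0.04,0.1,0,0,0,0]]]'
python3 -m handwheel '[[[1,-0.04,0.1,0,0,0,0],[1,-0.04,0.1,0,0,0,0],[1,-0.04,0.1,0,0,0,0]]]'
python3 -m handwheel '[[[0.89,-0.03,0.1,0,0,0,0],[0.89,-0.03,0.1,0,0,0,0],[0.89,-0.03,0.1,0,0,0,0],[0.89,-0.03,0.1,0,0,0,0]]]'
python3 plan.py .5455 -.4175 .12 -1.471 .5455 -.4175 .017 -1.471
```

```text
t: 79.47
eef_pos: [0.5144, -0.187, 0.2216]
ee_rot: [3.141, 0.0, -1.476]
force: [0.5, -0.4, -0.1]
width: 0.0879
gripper_force: 0.0
t: 79.85
eef_pos: [0.5255, -0.2654, 0.2137]
ee_rot: [3.141, 0.0, -1.474]
force: [-0.2, 0.7, 0.9]
width: 0.088
gripper_force: 0.0
t: 80.22
eef_pos: [0.5367, -0.3443, 0.2058]
ee_rot: [3.141, 0.001, -1.474]
force: [-0.5, 0.1, -0.2]
width: 0.0874
gripper_force: 0.0
t: 80.72
eef_pos: [0.5464, -0.4136, 0.1988]
ee_rot: [-3.141, -0.0, -1.472]
force: [-0.2, 0.5, -0.4]
width: 0.0877
gripper_force: 0.0
[0.047, 0.016, 0.986, -0.001, -0.0, -0.001] rows 2
-- at [ 0.546 -0.417  0.12 ]
[0.0, 0.0, 1.0, -0.0, -0.0, -0.0] rows 2
[0.0, 0.001, 0.287, -0.0, -0.0, -0.0] rows 1
-- at [ 0.545 -0.417  0.017]
```

```bash
python3 -m handwheel '[[[0.05,0.02,0.99,0,0,0,0],[0.05,0.02,0.99,0,0,0,0],[0.05,0.02,0.99,0,0,0,0]]]'
python3 -m handwheel '[[[0,0,0.5,0,0,0,0],[0,0,1,0,0,0,0],[0,0,1,0,0,0,0]]]'
python3 -m handwheel '[[[0,0,0.15,0,0,0,0],[0,0,0.27,0,0,0,0],[0,0,0.27,0,0,0,0]]]'
python3 -m handwheel '[[[0,0,0,0,0,0,255],[0,0,0,0,0,0,255],[0,0,0,0,0,0,255],[0,0,0,0,0,0,255],[0,0,0,0,0,0,255]]]' 40
python3 -m handwheel '[[[0,0,0,0,0,0,255],[0,0,0,0,0,0,255],[0,0,0,0,0,0,255],[0,0,0,0,0,0,255],[0,0,0,0,0,0,255]]]'
python3 -m handwheel '[[[0,0,-0.2,0,0,0,255],[0,0,-0.4,0,0,0,255],[0,0,-0.4,0,0,0,255],[0,0,-0.4,0,0,0,255]]]'
python3 plan.py .5165 -.408 .0485 -1.424
```

```text
t: 81.1
eef_pos: [0.5446, -0.4185, 0.1187]
ee_rot: [3.14, 0.001, -1.472]
force: [0.5, -0.2, 0.5]
width: 0.0873
gripper_force: 0.0
t: 81.47
eef_pos: [0.5442, -0.4186, 0.0382]
ee_rot: [3.139, 0.001, -1.473]
force: [-0.0, 0.2, 0.8]
width: 0.0875
gripper_force: 0.0
t: 81.85
eef_pos: [0.5449, -0.4192, 0.0174]
ee_rot: [3.141, 0.0, -1.473]
force: [-0.8, 0.4, -0.3]
width: 0.0875
gripper_force: 0.0
t: 82.48
eef_pos: [0.5449, -0.4192, 0.0174]
ee_rot: [-3.142, -0.0, -1.473]
force: [0.0, 0.3, 0.8]
width: 0.0431
gripper_force: 0.0
t: 83.1
eef_pos: [0.545, -0.4192, 0.0174]
ee_rot: [-3.141, -0.0, -1.473]
force: [1.0, 0.7, 0.2]
width: 0.0137
gripper_force: 40.0
t: 83.6
eef_pos: [0.5448, -0.4191, 0.0496]
ee_rot: [-3.141, 0.0, -1.473]
force: [-0.4, 0.2, -1.2]
width: 0.0134
gripper_force: 40.0
[-0.173, 0.339, 0.013, -0.001, 0.0, -0.098] rows 1
-- at [ 0.516 -0.408  0.049]
```

```bash
python3 -m handwheel '[[[-0.08,0.17,0,0,0,-0.1,255],[-0.16,0.34,0,0,0,-0.1,255],[-0.16,0.34,0,0,0,-0.1,255],[-0.16,0.34,0,0,0,-0.1,255]]]'
python3 -m handwheel '[[[0,0,0.15,0,0,0,255],[0,0,0.3,0,0,0,255],[0,0,0.38,0,0,0,255],[0,0,0.38,0,0,0,255]]]'
python3 -m handwheel '[[[0,0,0.02,0,0,0,255],[0,0,0.03,0,0,0,255],[0,0,0.03,0,0,0,255]]]'
```

```text
t: 84.1
eef_pos: [0.5168, -0.4093, 0.0495]
ee_rot: [-3.141, -0.0, -1.423]
force: [0.4, 0.5, -2.5]
width: 0.0139
gripper_force: 40.0
t: 84.6
eef_pos: [0.5163, -0.409, 0.0181]
ee_rot: [3.14, 0.001, -1.423]
force: [0.7, -0.5, -1.0]
width: 0.0137
gripper_force: 40.0
t: 84.98
eef_pos: [0.5168, -0.4092, 0.0173]
ee_rot: [-3.141, -0.0, -1.423]
force: [-1.6, 2.7, 5.2]
width: 0.0137
gripper_force: 40.0
```

Contact (5 N). I'll release, rise and retreat to a spot where both cameras see the mat.

```bash
python3 -m handwheel '[[[0,0,0,0,0,0,200],[0,0,0,0,0,0,130],[0,0,0,0,0,0,80],[0,0,0,0,0,0,60],[0,0,0,0,0,0,60]]]'
python3 -m handwheel '[[[0,0,-0.3,0,0,0,40],[0,0,-1,0,0,0,0],[0,0,-1,0,0,0,0]]]'
python3 -m handwheel '[[[0,0,-1,0,0,0,0],[0,0,-1,0,0,0,0],[0,0,-1,0,0,0,0]]]'
python3 -m handwheel '[[[-1,0,-0.7,0,0,0,0],[-1,0,-0.7,0,0,0,0],[-1,0,-0.7,0,0,0,0]]]'
python3 -m handwheel '[[[-1,0.1,0,0,0,0,0],[-1,0.1,0,0,0,0,0],[-1,0.1,0,0,0,0,0]]]'
python3 -m handwheel '[[[-1,0.2,0,0,0,0,0],[-1,0.2,0,0,0,0,0],[-1,0.2,0,0,0,0,0]]]'
python3 -m handwheel '[[[-1,0.2,0,0,0,0,0],[-1,0.2,0,0,0,0,0],[-1,0.2,0,0,0,0,0]]]'
python3 -m handwheel '[[[-1,0.2,0,0,0,0,0],[-1,0.2,0,0,0,0,0],[-1,0.2,0,0,0,0,0],[-1,0.2,0,0,0,0,0]]]'
python3 - <<'E'
from h import *
s=cams.grab_frame("scene");t=cams.grab_frame("top");cv2.imwrite("pics/s13f.png",s);cv2.imwrite("pics/t13f.png",t)
def rect(f,n,roi,lo,hi,z):
    im=cv2.imread(f"pics/{f}.png");x0,y0,x1,y1=roi
    m=cv2.inRange(cv2.cvtColor(im,cv2.COLOR_BGR2HSV)[y0:y1,x0:x1],lo,hi);k,l,st,c=cv2.connectedComponentsWithStats(m);i=1+np.argmax(st[1:,4])
    q=cv2.findContours((l==i).astype('u1'),0,1)[0][0].reshape(-1,2)+[x0,y0]
    r=cv2.minAreaRect(np.array([plane(n,p,z)[:2]*1000 for p in q]).astype('f4'));return st[i][4],np.round([*r[0],*r[1],r[2]],1)
for f in ("7","12","13"):
    for n,roi in(("scene",(382,190,465,245)),("top",(400,170,515,262))):
        print(f,n,"mat",rect(n[0]+f+"f",n,roi,(8,90,120),(20,255,255),.004),"panel",rect(n[0]+f+"f",n,roi,(75,3,190),(130,60,255),.012),"pull",blobs(cv2.imread(f"pics/{n[0]}{f}f.png"),(0,60,20),(12,220,90),roi,15))
E
```

```text
t: 85.6
eef_pos: [0.5166, -0.4092, 0.0165]
ee_rot: [3.142, 0.0, -1.423]
force: [-1.2, 0.0, -0.3]
width: 0.0533
gripper_force: 0.0
t: 85.98
eef_pos: [0.5195, -0.4108, 0.1017]
ee_rot: [-3.135, -0.005, -1.422]
force: [0.2, 0.1, -1.0]
width: 0.0825
gripper_force: 0.0
t: 86.35
eef_pos: [0.5174, -0.4095, 0.1782]
ee_rot: [-3.139, -0.002, -1.423]
force: [-0.7, -0.6, -0.5]
width: 0.0874
gripper_force: 0.0
t: 86.72
eef_pos: [0.505, -0.3286, 0.2333]
ee_rot: [-3.14, -0.0, -1.421]
force: [-0.2, -0.5, -1.0]
width: 0.0876
gripper_force: 0.0
t: 87.1
eef_pos: [0.4847, -0.2515, 0.2316]
ee_rot: [3.14, 0.001, -1.421]
force: [0.3, 0.5, -0.2]
width: 0.0878
gripper_force: 0.0
t: 87.48
eef_pos: [0.4576, -0.1753, 0.2322]
ee_rot: [3.141, -0.0, -1.422]
force: [0.3, -0.9, 1.1]
width: 0.0879
gripper_force: 0.0
t: 87.85
eef_pos: [0.4304, -0.0986, 0.2325]
ee_rot: [-3.142, -0.0, -1.422]
force: [0.6, 0.1, 0.4]
width: 0.0872
gripper_force: 0.0
t: 88.35
eef_pos: [0.4029, -0.0226, 0.2324]
ee_rot: [3.141, -0.0, -1.423]
force: [0.5, 0.6, -0.6]
width: 0.0875
gripper_force: 0.0Traceback (most recent call last):
  File "<stdin>", line 10, in <module>
  File "<stdin>", line 5, in rect
    return _wrapfunc(a, 'argmax', axis=axis, out=out, **kwds)
    return bound(*args, **kwds)
ValueError: attempt to get argmax of an empty sequence
```

```bash
python3 - <<'E'
from h import *
s=cv2.imread("pics/s13f.png");t=cv2.imread("pics/t13f.png")
print(cv2.cvtColor(t,cv2.COLOR_BGR2HSV)[212:216:3,455:470:4].tolist(),cv2.cvtColor(s,cv2.COLOR_BGR2HSV)[215:222:3,410:422:4].tolist())
for n in("scene","top"):
    i=(s if n=="scene" else t); x0,y0,x1,y1=(382,190,465,245) if n=="scene" else (400,170,515,262)
    c=cv2.cvtColor(i,cv2.COLOR_BGR2HSV)[y0:y1,x0:x1]
    mat=cv2.inRange(c,(8,90,120),(20,255,255))
    q=np.argwhere(mat)[:,::-1]; hull=cv2.convexHull(q.astype('i4'))
    ins=np.zeros_like(mat);cv2.fillConvexPoly(ins,hull,255)
    pan=cv2.erode(ins,np.ones((3,3)))&cv2.inRange(c,(0,0,150),(180,50,255))
    for nm,m,z in(("mat",mat,.004),("panel",pan,.012)):
        k,l,st,cc=cv2.connectedComponentsWithStats(m);j=1+np.argmax(st[1:,4])
        p=cv2.findContours((l==j).astype('u1'),0,1)[0][0].reshape(-1,2)+[x0,y0]
        r=cv2.minAreaRect(np.array([plane(n,a,z)[:2]*1000 for a in p]).astype('f4'));print(n,nm,st[j][4],np.round([*r[0],*r[1],r[2]],1))
E
```

```text
[[[15, 70, 51], [23, 36, 164], [54, 6, 228], [47, 8, 226]], [[24, 22, 176], [60, 6, 230], [60, 4, 229], [70, 3, 228]]] [[[17, 73, 231], [41, 8, 245], [30, 20, 113]], [[41, 8, 245], [41, 8, 245], [22, 38, 121]], [[43, 9, 246], [47, 7, 246], [47, 10, 239]]]
scene mat 831 [ 517.2 -407.9  131.1  340.2    8.8]
scene panel 768 [ 514.3 -405.2   73.2  296.9    8.5]
top mat 2129 [ 518.  -410.3  130.7  341.4    8.9]
top panel 1961 [ 517.7 -411.    70.9  299.3    8.5]
```

```bash
python3 -c "
from station import arm
print(arm.job_done())"
```

```text
the job is handed in; nothing more can be done
None
```

I handed in the job at about 88 s of the 210 s allowed: both buttons are turned aside, all five items stand upright in cells of their own, and the panel lies within 3 mm of the mat's centre after I re-laid it following a knock; the tin and red pot were not touched.

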